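# Pry up a microscope plate and slip isolation pads under its edge

## Task

Put every loose isolation pad under the front edge of the heavy hinged microscope plate. First swing the ring lamp clear to the right of the deck; lay the pry bar over the fulcrum with its tip under the plate's jacking roller, lever the plate up and catch the bar under the hold-down hook so that it stays up with your hand off; then push each pad along the deck and over the lip until it drops flat into a bay of its own. When all the pads are in, let the plate down onto them, put the bar back on its wooden rest and leave the lamp swung clear; do not disturb the other things on the bench.

Things in the scene. Friction and masses are not known exactly. Their poses are not given: they have to be found in the camera images.
- frame: Aluminium/steel frame fixed to the bench. Axes: x along the plate's front edge (away from the robot), y from the deck towards the plate, z up; origin on the bench below the plate's front edge, in line with fulcrum and jacking roller. In this frame (mm): deck top z 10, x 60 to 265, y -130 to -55; a ramp rises to a lip of top z 13 (y -43 to -35); beyond it lie three bays in a row (see bay0).
- fulcrum (a point): rounded top of the fulcrum block (54 mm in x, 26 in y), 95 mm above the bench; axes as the frame, at frame x 0, y -105 mm. The bar lies across it along the frame's y, between two cheeks (gap 40 in x, 14 long in y, rising 15 mm above this point).
- hook (a point): underside of the hold-down rod (12 thick, roughly along x) where it holds the bar: frame x -35, y -228, z 64 mm. It runs from a post (16 dia, x -95, y -200, top z 80) to a free end at x -15, y -235 (underside z 63). To catch the bar: press its handle down until its top is lower than z 63 there, swing the handle to -x so the bar lies under the rod at x -28 to -40, let it rise against the rod.
- bay0 (a point): centre of the floor of the bay nearest the bar; axes as the frame. Bays are 57 mm wide (x), 75 long (y, frame y -35 to +40), floor z 6, i.e. 7 mm below the lip, with low 5 mm walls between (z 10.5). The plate's front edge passes above the middle of the bay, so a seated pad is half under the plate.
- bay1 (a point): centre of the floor of the middle bay, 62 mm beyond bay0 along x
- bay2 (a point): centre of the floor of the far bay, 62 mm beyond bay1 along x
- plate (a joint): angle of the heavy dark plate (330 x 245 x 30 mm, 4.5 kg, microscope bolted on it) about its far edge, 240 mm behind the front edge: 0 = down on stops (underside 12 mm above the bench), grows as the front rises, up to 0.16. On seated pads about 0.02; pads pass below from 0.07; bar under the hook: 0.1 to 0.12. Sinks slowly (damped); takes about 20 N at the bar's handle.
- jack_pin (a point): underside of the free-turning steel jacking roller (12 dia, along x from a bracket at frame x -40 to its free end at x +40; it moves about 10 mm towards the plate as this rises, so let the tip reach 30 mm past it, in front of the plate's edge) under which the bar's tip goes; plate down: 111.5 mm above the bench, 85 mm from the fulcrum towards the plate.
- lamp (a joint): swing of the ring-lamp arm about its post: at 0 the arm points straight at the robot (world -x), the lamp over the deck; grows as the lamp swings to world -y (the robot's right); range -0.5 to 1.45. Light friction, stays where left. Clear from 0.85 on.
- lamp_axis (a point): the lamp's pivot axis on its post, 205 mm above the bench
- lamp_knob (a point): centre of the black upright knob on the ring lamp (18 mm dia, 50 mm tall, 261 mm above the bench at its centre), 240 mm from the pivot axis; lamp ring is 92 mm dia, underside 207 mm above the bench
- bar_mid (a point): centre of the pry bar, a flat steel bar 300 x 20 x 10 mm, 0.34.5 kg; x axis along the bar towards its bare tip (tip 150 mm from the centre), z through its thickness; the black rubber-covered end is the handle. Starts flat on its rest.
- rest (a point): centre of the bar's wooden rest, at the height (30 mm) on which the bar's underside lies; the bar lies along its x axis. Two blocks 90 mm either side of the centre have 38 mm wide notches with 12 mm high ears.
- pad0_mid (a point): centre of an isolation pad: black rubber slab with a metal face, 46 (x) x 70 (y) x 10 (z) mm, 90 g, lying flat on the bench; it goes into a bay with its 70 mm length along the frame's y. May be absent.
- pad1_mid (a point): centre of an isolation pad: black rubber slab with a metal face, 46 (x) x 70 (y) x 10 (z) mm, 90 g, lying flat on the bench; it goes into a bay with its 70 mm length along the frame's y. May be absent.
- pad2_mid (a point): centre of an isolation pad: black rubber slab with a metal face, 46 (x) x 70 (y) x 10 (z) mm, 90 g, lying flat on the bench; it goes into a bay with its 70 mm length along the frame's y. May be absent.
- bar: the pry bar, origin at the centre of its underside
- jar_mid (a point): bystander: jar, 52 dia x 70 mm, centre
- cap0_center (a point): bystander: black lens cap, 42 dia x 20 mm, centre
- cap1_center (a point): bystander: black lens cap, 42 dia x 20 mm, centre
- tape_mid (a point): bystander: roll of blue tape, 90 dia x 22 mm, centre
- driver_grip (a point): bystander: screwdriver, middle of its handle
- sample_box_mid (a point): bystander: cardboard sample box 90 x 70 x 35 mm, centre
Mind the look-alikes: they are no part of the job. Leave any purple look-alike of the part that bears pad2_mid alone.

How it is judged:
On the way, in this order (a step that is already met when the one before it is completed fails the run):
1. the ring lamp is swung clear to the right (value of joint lamp above 0.85 rad), for 0.2 s.
2. the plate is levered up on the bar and stays up with the hand off the bar (value of joint plate above 0.065 rad and contact force between bar and plate above 2 N and contact force between bar and frame above 2 N and contact force between the fingers and bar below 0.3 N), for 0.6 s.
3. every pad lies flat in a bay while the plate is up (y of pad0_mid in the frame of bay0 between -0.008 and 0.013 m and z of pad0_mid in the frame of bay0 between 0.002 and 0.0075 m and x of pad0_mid in the frame of bay0 between -0.015 and 0.139 m and angle between each of pad0_mid, pad1_mid, pad2_mid's own z axis and vertical below 0.06 rad and y of pad1_mid in the frame of bay0 between -0.008 and 0.013 m and z of pad1_mid in the frame of bay0 between 0.002 and 0.0075 m and x of pad1_mid in the frame of bay0 between -0.015 and 0.139 m and y of pad2_mid in the frame of bay0 between -0.008 and 0.013 m and z of pad2_mid in the frame of bay0 between 0.002 and 0.0075 m and x of pad2_mid in the frame of bay0 between -0.015 and 0.139 m and value of joint plate above 0.055 rad), for 0.3 s.
4. the plate is let down onto the pads (y of pad0_mid in the frame of bay0 between -0.008 and 0.013 m and z of pad0_mid in the frame of bay0 between 0.002 and 0.0075 m and x of pad0_mid in the frame of bay0 between -0.015 and 0.139 m and angle between each of pad0_mid, pad1_mid, pad2_mid's own z axis and vertical below 0.06 rad and y of pad1_mid in the frame of bay0 between -0.008 and 0.013 m and z of pad1_mid in the frame of bay0 between 0.002 and 0.0075 m and x of pad1_mid in the frame of bay0 between -0.015 and 0.139 m and y of pad2_mid in the frame of bay0 between -0.008 and 0.013 m and z of pad2_mid in the frame of bay0 between 0.002 and 0.0075 m and x of pad2_mid in the frame of bay0 between -0.015 and 0.139 m and value of joint plate between 0.012 and 0.03 rad), for 0.3 s.
At the end, for the whole second after the job is handed in: every pad lies flat in a bay (fully dropped behind the lip), the plate rests on the pads (0.012 to 0.03 rad), the bar lies at rest on its wooden rest in both notches (centre within 40 mm lengthways of the rest's centre), and the lamp is at 0.85 rad or more (all of step 4 and value of joint lamp above 0.85 rad and x of bar_mid in the frame of rest between -0.04 and 0.04 m and y of bar_mid in the frame of rest between -0.015 and 0.015 m and z of bar_mid in the frame of rest between 0 and 0.01 m and linear speed of bar below 0.02 m/s and angle between bar's own x axis and vertical between 1.5 and 1.64 rad); the robot touches nothing.
It fails at once if a bystander is pushed more than 40 mm from its place (distance of any of jar_mid, cap0_center, cap1_center, tape_mid, driver_grip, sample_box_mid from where it was at the start of the episode above 0.04 m).
Of pad0, pad1, pad2 only 2 to 3 are there at a start; the rules pass over those that are not, and their reading is None.
At some moment in a run one of pad0, pad1, pad2 may be knocked a few centimetres aside while the robot is not near it.
It also fails if it takes over 210 s, if anything falls off the work surface, if the arm or the gripper's body presses on something with over 40 N, if the wrist force passes 120 N, or if a joint passes its speed limit or range.

## Robot

A 6-joint arm with a two-finger parallel gripper is mounted at the origin on the work surface. World frame = base frame: x ahead of the robot, y to its left, z up, the work surface at z = 0. Lengths are in m, angles in rad, forces in N, time in s.
With the tool pointing down it reaches from about 0.375 to 0.975 m from the base axis. Payload 3.8 kg.
Tool frame: the origin (TCP) lies where the fingers leave the gripper's body, on its centre line; the fingertips stand 73 mm ahead of it and the grasp point (between the pads) lies 54 mm ahead of it; z points along the fingers, y is the line along which they close (so a half turn about z gives the same grasp; the last joint's range is limited). The gripper opens to 85 mm and grips with 20 to 120 N. Pads are 22 mm wide; open, the fingers measure 114 mm over their backs; the gripper's body (76 mm by 85 mm) begins 54 mm behind the grasp point. The pads swing forward as they close: fully open they stand 13 mm farther back than shut.
Start: joints at [-1.375, 0.264, 1.604, -0, 1.274, -0.037], TCP at [0.156, -0.657, 0.304] pointing down, gripper open.
Joint ranges: [-2.63, 2.63], [-0.94, 2.18], [0.31, 2.57], [-1.31, 4.45], [0, 2.66], [-2.55, 2.55]. Speed limits (rad/s): [2.57, 2.57, 3.14, 3.14, 3.14, 3.14].

## Interface

Orientations are given as [roll, pitch, yaw] about the fixed x, y, z axes, in that order (R = Rz(yaw) Ry(pitch) Rx(roll)).
In Python, from station import bot gives the robot as it stands.
- The arm moves only by the shell command python3 -m pendant 'ROWS' [FORCE]. ROWS is JSON, a list of rows, each a list of 3 entries, a list of its own where there are three numbers: the shift along the tool's x, y, z in mm, then the turn, a rotation vector about the tool's x, y, z in rad, then the opening, from -1 (shut) to 1 (fully open), so that 0 is half open. In form: [[[dx, dy, dz], [rx, ry, rz], grip], ...]. A call has 1 to 10 rows; each row shifts and turns the commanded pose from where the row before left it, along the tool's axes as they then stand; what a row does not reach is not made up. A row lasts 1/8 s, in which the tool goes at most 62.5 mm and 10.7 degrees, less where a joint would pass 70% of its speed; a pose out of reach is approached as far as the arm can. A call with a gripper value outside its range is refused whole. The fingers move at their own pace and stop on an object; FORCE is the grip in N (left out, the last holds). Time passes only in rows, so rows that do not move let the fingers close. It gives the time, the measured TCP pose, the force, the opening and the grip force at its end, in the units of the state.
- bot.get_state(): the state, without advancing time (a new reading comes with each control period).
- bot.get_image(name): name is "scene" or "top" or "wrist"; returns a dict with "frame" (480x640x3 uint8, red, green, blue), "fov_y" (degrees; the focal length in pixels is half the picture's height over the tangent of half this angle, whatever the lens; pixels are square), "cx", "cy" (the principal point, pixels), "R" (3x3) and "t" (3): a world point X has camera coordinates R X + t. Camera axes: x right, y down, z forward; pixel columns grow to the right and rows downward; lengths in m; the calibration is good to about 2 mm. A picture is of the moment at which its call begins. There is no depth.
- bot.sign_off(): hands the job in; it is judged then, once.
Trained networks look in a picture, given as the dict that the camera call returned (one of the last four; its "shot" number tells which), for a name from the list of things; names that differ only in an ending like _2 or _b are one class to them, and where a whole thing is asked for, a point or a joint stands for the part that bears it (a point fixed in the world has none). Each returns a list of dicts, best first, with "conf" (0 to 1); they miss things now and then, are a little off and sometimes report something else, mostly with a low value. They report only what shows in the picture. A call takes as long as a camera call. They do not tell look-alikes from the thing itself.
- bot.trace(picture, target): "mask" (480x640 bool, what is visible of it) and "box" ([left, top, width, height] in pixels, round what is visible of it).
The state is a dict: "time": time; "joint_positions": joint angles; "dq": joint speeds; "tau": joint torques, N m; "position": TCP position; "tcp_rot": TCP orientation; "contact_force": force on the tool from outside, world axes, zero at the start; "torque": the same for the moment, N m; "grip_width": opening from 0.0 (shut) to 1.0 (fully open); "grip_force": force on a finger pad.
Only numpy, scipy, OpenCV 4.12 (cv2) and the standard library are available. Lean on these libraries where they do the work, as an engineer would, in place of code of your own. Each camera call takes 0.05 s, during which the arm holds its last target. There are 200 camera calls.

## Working session

There is one attempt and no reset: what is moved stays moved. The work goes in short steps, Python scripts to look and compute and a shell command to move; the robot and the scene stay as the last step left them, time stands still between calls to the robot, and variables do not carry over. Pictures are saved under pics/ and viewed, at most 14 in all, crops included, and the job is handed in when it is done.

```bash
ls; mkdir -p pics
cat > h.py <<'E'
import numpy as np, cv2
from station import bot
from scipy.spatial.transform import Rotation as Ro
def K(p):
    f=240/np.tan(np.radians(p["fov_y"])/2); return np.array([[f,0,p["cx"]],[0,f,p["cy"]],[0,0,1]])
def proj(p,X):
    c=np.asarray(p["R"])@np.asarray(X,float).T+np.asarray(p["t"])[:,None] if np.ndim(X)>1 else np.asarray(p["R"])@np.asarray(X,float)+np.asarray(p["t"])
    q=K(p)@c; return (q[:2]/q[2]).T
def back(p,uv,z):
    uv=np.atleast_2d(uv).astype(float); R=np.asarray(p["R"]);C=-R.T@np.asarray(p["t"])
    d=(R.T@np.linalg.inv(K(p))@np.c_[uv,np.ones(len(uv))].T).T
    return C+d*((z-C[2])/d[:,2])[:,None]
def save(p,n,crop=None,s=1):
    im=p["frame"][:,:,::-1]
    if crop: x,y,w,h=crop; im=im[y:y+h,x:x+w]
    cv2.imwrite("pics/"+n+".png",cv2.resize(im,None,fx=s,fy=s,interpolation=cv2.INTER_CUBIC))
E
python3 - <<'E'
from h import *
print(bot.get_state())
for n in("scene","top"):
    p=bot.get_image(n); save(p,n+"0"); print(n,p["fov_y"],p["cx"],p["cy"],-np.array(p["R"]).T@p["t"],np.round(p["R"],3).tolist())
    for t in["frame","plate","lamp","bar","rest","pad0_mid","pad1_mid","pad2_mid","lamp_knob","fulcrum","jar_mid","cap0_center","tape_mid","driver_grip","sample_box_mid"]:
        try:
            for d in bot.trace(p,t):
                if d["conf"]>.2: 
                    m=cv2.moments(d["mask"].astype(np.uint8),True); print(" ",t,round(d["conf"],2),d["box"],[round(m["m10"]/m["m00"],1),round(m["m01"]/m["m00"],1)])
        except Exception as e: print(t,e)
E
```

```text
pics
{'time': 0.0, 'joint_positions': array([-1.37493953e+00,  2.64759829e-01,  1.60542063e+00,  1.34649829e-05,
        1.27373194e+00, -3.69264924e-02]), 'dq': array([-2.75315396e-04,  1.98397689e-03, -7.68277667e-04,  5.22724783e-04,
        9.49998826e-05, -1.53892874e-03]), 'tau': array([ 2.15924527e-03, -5.15109408e+01, -3.67311680e+01,  3.14276267e-04,
        1.28165595e-02, -3.93002750e-06]), 'position': array([ 0.15558132, -0.65621096,  0.30253219]), 'tcp_rot': array([-3.13927497e+00, -9.84977444e-05,  2.32779223e-01]), 'contact_force': array([-0.35713586,  0.32955177, -0.251741  ]), 'torque': array([-0.00659509, -0.031496  , -0.03522675]), 'grip_force': 0.0, 'grip_width': 0.9990688108523844}
scene 49.08538498008409 317.72392000128804 234.25777014254035 [1.15760037 0.37774127 1.30905352] [[-0.613, 0.79, 0.008], [0.652, 0.511, -0.56], [-0.446, -0.338, -0.829]]
  frame 0.71 [319.4, 222.6, 186.1, 215.5] [413.7, 340.2]
  frame 0.61 [182.7, 182.0, 30.3, 37.2] [192.6, 193.8]
  plate 0.7 [356.7, 256.8, 147.8, 179.2] [431.2, 350.1]
  lamp 0.59 [262.8, 226.2, 91.2, 98.3] [314.6, 265
[... 1850 characters left out ...]
09.6, 345.3, 26.4, 15.2] [421.4, 353.3]
  pad2_mid 0.6 [344.5, 250.3, 23.7, 69.9] [357.3, 284.7]
  lamp_knob 0.7 [101.8, 197.4, 212.3, 140.2] [197.6, 255.2]
  lamp_knob 0.55 [276.3, 150.0, 32.9, 116.5] [290.6, 219.8]
  fulcrum 0.97 [98.3, 200.9, 211.2, 137.1] [198.0, 255.3]
  jar_mid 0.59 [375.7, 320.1, 18.9, 24.7] [381.4, 332.6]
  cap0_center 0.58 [423.6, 211.2, 13.8, 15.0] [429.3, 219.1]
  tape_mid 0.85 [313.4, 200.1, 24.2, 32.2] [324.4, 216.2]
  tape_mid 0.38 [348.5, 230.5, 21.4, 101.7] [357.9, 281.0]
  driver_grip 0.57 [429.3, 241.5, 62.0, 26.0] [472.3, 256.8]
  sample_box_mid 0.67 [441.6, 306.0, 33.7, 31.3] [458.9, 323.7]
  sample_box_mid 0.32 [101.7, 198.2, 211.5, 137.5] [197.9, 255.1]
```

Run:
```python
from h import *
p=bot.get_image("top"); save(p,"top1",(80,130,420,260),1.9)
p=bot.get_image("scene"); save(p,"scene1",(150,120,380,330),1.8)
```

```text
(no output)
```

View pics/top1.png

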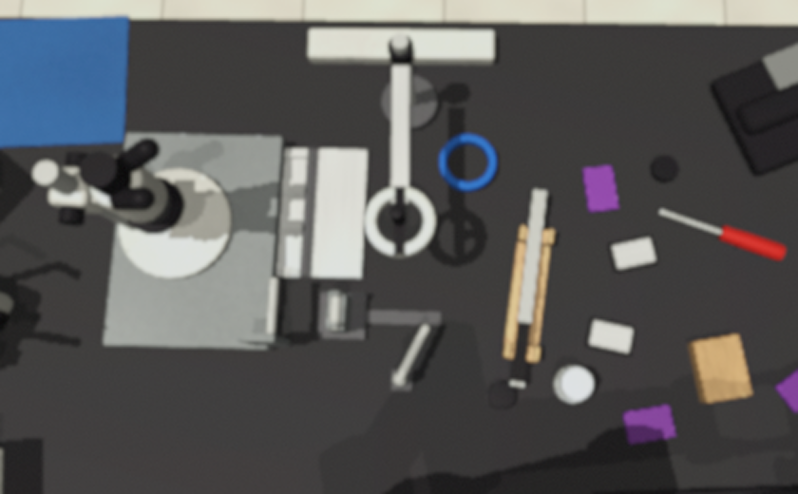

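View pics/scene1.png

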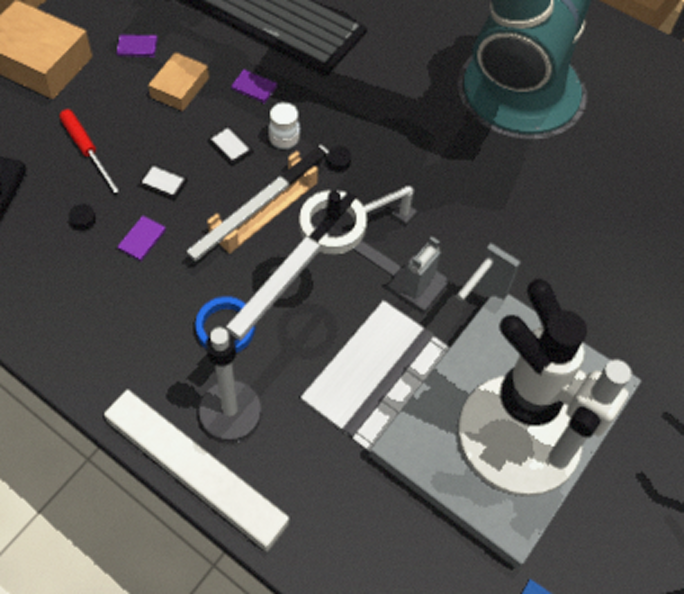

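Top view (up = world +x, left = +y): lamp at about (400,212) in the crop. There are two white-faced pads, at (634,253) and (611,336). The three purple slabs at (600,188), (650,424) and (795,390) are look-alikes. They are purple, while the real pads are black rubber with a metal face, so two pads are present. Bar handle is at (517,365), with its tip pointing to +x.

```bash
cat >> h.py <<'E'
def plan(xyz,yaw,n=None):
    "rows to bring the TCP (tool down) to xyz [m], yaw"
    s=bot.get_state(); R=Ro.from_euler('xyz',s["tcp_rot"]); T=Ro.from_euler('xyz',[np.pi,0,yaw])
    d=R.inv().apply(np.asarray(xyz)-s["position"])*1000; rv=(R.inv()*T).as_rotvec()
    print("tool shift",d.round(1),"turn",rv.round(3),"min rows %.1f"%max(np.linalg.norm(d)/62.5,np.linalg.norm(rv)/.186),"world d",((np.asarray(xyz)-s["position"])*1000).round(1))
E
python3 - <<'E'
from h import *
from scipy.optimize import least_squares
p=bot.get_image("top"); q=bot.get_image("scene")
ct=lambda a:[80+a[0]/1.9,130+a[1]/1.9]; cs=lambda a:[150+a[0]/1.8,120+a[1]/1.8]
obs=[(p,ct((368,150)),(265,-130,10)),(p,ct((362,277)),(60,-130,10)),(p,ct((317,148)),(265,-55,10)),(p,ct((312,276)),(60,-55,10)),
(q,cs((385,302)),(60,-130,10)),(q,cs((302,397)),(265,-130,10)),(q,cs((344,428)),(265,-55,10)),(q,cs((424,333)),(60,-55,10)) ]
def W(v,X): return Ro.from_euler('z',v[2]).apply(np.array(X)/1000.)+[v[0],v[1],0]
f=lambda v:np.concatenate([proj(c,W(v,X))-u for c,u,X in obs])
r=least_squares(f,[.4,.2,0]);print(r.x,r.fun.reshape(-1,2).round(1).tolist())
def tri(a,b):
    g=lambda X:np.r_[proj(p,X)-ct(a),proj(q,X)-cs(b)]
    s=least_squares(g,[.4,-.1,.2]);return s.x.round(4),s.fun.round(1)
print("knobtop",tri((398,205),(335,195)),"pivot",tri((401,45),(219,335)))
print("pads",[back(p,ct(a),.01)[0].round(3) for a in((634,253),(611,336))],[back(q,cs(a),.01)[0].round(3) for a in((163,181),(230,144))])
print("bar tip,end",back(p,ct((540,190)),.04).round(3),back(p,ct((517,384)),.04).round(3))
E
```

```text
[ 0.46154719  0.18780688 -0.01842837] [[-1.8, -0.6], [-2.1, -0.5], [0.4, -0.2], [-1.2, -0.7], [-0.6, -1.0], [-0.5, -0.2], [-1.1, -0.1], [-0.2, -3.0]]
knobtop (array([ 0.5682, -0.019 ,  0.2864]), array([-1.4,  0.8, -1.6, -0.2])) pivot (array([ 0.8007, -0.0185,  0.2445]), array([ 0.1, -0.1,  0.1,  0. ]))
pads [array([ 0.559, -0.373,  0.01 ]), array([ 0.43 , -0.333,  0.01 ])] [array([ 0.562, -0.367,  0.01 ]), array([ 0.433, -0.329,  0.01 ])]
bar tip,end [[ 0.652 -0.224  0.04 ]] [[ 0.356 -0.187  0.04 ]]
```

```bash
python3 -m pendant '[[[0,0,-50],[0,0,0.117],0],[[0,0,-50],[0,0,0.116],0]]' 40; python3 -c "
from h import *
plan([.565,-.019,.40],0)"
```

```text
time: 2.05
position: [0.1556, -0.6564, 0.4039]
tcp_rot: [-3.139, 0.0, -0.004]
contact_force: [0.3, -0.9, 0.5]
grip_width: 0.601
grip_force: 0.0
tool shift [ 406.8 -639.1    5.2] turn [-0.002  0.    -0.004] min rows 12.1 world d [409.4 637.4  -3.9]
```

```bash
python3 -m pendant '[[[27,-42,0],[0,0,0],0],[[27,-42,0],[0,0,0],0],[[27,-42,0],[0,0,0],0],[[27,-42,0],[0,0,0],0],[[27,-42,0],[0,0,0],0],[[27,-42,0],[0,0,0],0],[[27,-42,0],[0,0,0],0],[[27,-42,0],[0,0,0],0]]' && python3 -m pendant '[[[27,-42,0],[0,0,0],-0.2],[[27,-42,0],[0,0,0],-0.2],[[27,-42,0],[0,0,0],-0.2],[[27,-42,0],[0,0,0],-0.2],[[27,-42,0],[0,0,0],-0.2],[[27,-42,0],[0,0,0],-0.2],[[30,-48,0],[0,0,0],-0.2],[[0,0,0],[0,0,0],-0.2]]'; python3 -c "
from h import *
plan([.565,-.019,.323],0)
p=bot.get_image('wrist');save(p,'w1')"
```

```text
time: 3.05
position: [0.3724, -0.3194, 0.4042]
tcp_rot: [3.141, -0.001, -0.0]
contact_force: [0.4, -0.6, -0.1]
grip_width: 0.497
grip_force: 0.0
time: 4.05
position: [0.5651, -0.0177, 0.4035]
tcp_rot: [-3.141, 0.0, 0.005]
contact_force: [-0.6, -0.1, 0.2]
grip_width: 0.401
grip_force: 0.0
tool shift [-0.1  1.4 80.5] turn [-0.001  0.     0.005] min rows 1.3 world d [ -0.1  -1.3 -80.5]
```

View pics/w1.png

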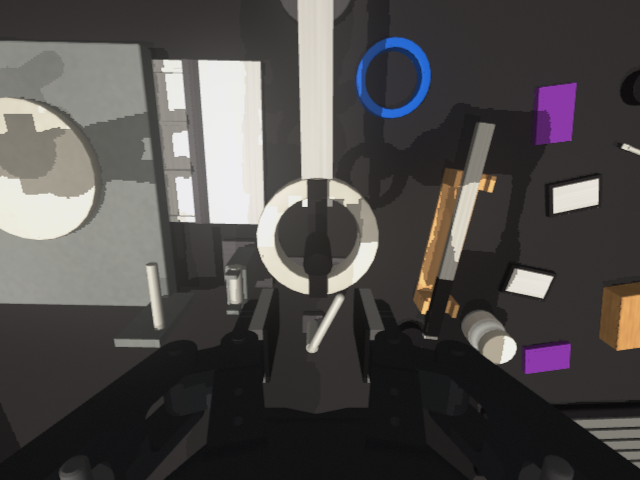

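Wrist view: the knob top is at about (317,265), between the fingers at (265,310) and (365,310), so it is centred sideways. The deck and bays are clearly visible. Checking the fore-aft position by projection.

Run:
```python
from h import *
p=bot.get_image('wrist')
print(proj(p,[.565,-.019,.286]),proj(p,[.565,-.019,.236]),proj(p,[.565,-.018,.35]),-np.array(p["R"]).T@p["t"])
print(back(p,[[317,265]],.286),back(p,[[318,237]],.22))
# frame refine
c=back(p,[[263,62],[263,223],[200,60],[203,222]],.01);print(c)
```

```text
[315.16521746 265.83248399] [315.31950376 240.5030202 ] [312.38078128 323.30142338] [ 0.63949398 -0.01919415  0.47427749]
[[ 0.56552954 -0.02007825  0.286     ]] [[ 0.5628489  -0.02105436  0.22      ]]
[[0.72239267 0.04577996 0.01      ]
 [0.51968223 0.05434183 0.01      ]
 [0.72430048 0.12246786 0.01      ]
 [0.52080565 0.13800928 0.01      ]]
```

```bash
python3 -m pendant '[[[0,1,40],[0,0,0],-0.3],[[0,1,40],[0,0,0],-0.3],[[0,0,0],[0,0,0],-0.3]]' && python3 -m pendant '[[[1,24,0],[0,0,-0.1],-0.4],[[1,24,0],[0,0,-0.1],-0.4],[[1,24,0],[0,0,-0.1],-0.4],[[1,24,0],[0,0,-0.1],-0.4],[[1,24,0],[0,0,-0.1],-0.4],[[1,24,0],[0,0,-0.1],-0.4],[[1,24,0],[0,0,-0.1],-0.4],[[1,24,0],[0,0,-0.1],-0.4],[[1,24,0],[0,0,-0.1],-0.4]]' && python3 -m pendant '[[[1,24,0],[0,0,-0.1],-0.4],[[1,24,0],[0,0,-0.1],-0.4],[[1,24,0],[0,0,-0.1],-0.4],[[1,24,0],[0,0,-0.1],-0.4],[[0,0,0],[0,0,0],-0.2],[[0,0,0],[0,0,0],0],[[0,0,-45],[0,0,0],0],[[0,0,-45],[0,0,0],0]]'
python3 - <<'E'
from h import *
p=bot.get_image('top');save(p,'t2',(80,120,420,260),1.9)
E
```

```text
time: 4.53
position: [0.5611, -0.0241, 0.3202]
tcp_rot: [-3.141, 0.008, -0.002]
contact_force: [0.8, 0.1, 0.3]
grip_width: 0.351
grip_force: 0.0
time: 5.65
position: [0.6536, -0.2135, 0.3268]
tcp_rot: [3.139, -0.001, 0.902]
contact_force: [-1.1, 1.2, 0.6]
grip_width: 0.304
grip_force: 0.6
time: 6.65
position: [0.7366, -0.2558, 0.4148]
tcp_rot: [-3.14, -0.0, 1.298]
contact_force: [-0.2, -0.7, 0.7]
grip_width: 0.501
grip_force: 0.0
```

View pics/t2.png

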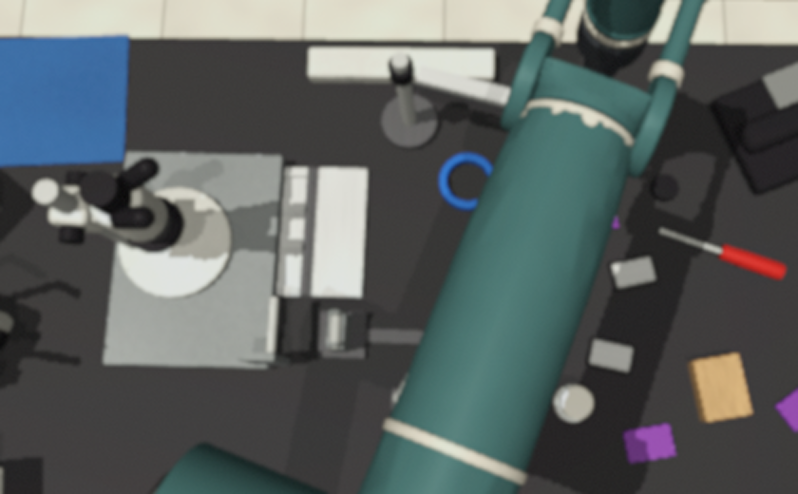

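Lamp is swung to about 1.3 rad, with its arm pointing right. Going over the bar now.

```bash
python3 -c "
from h import *
plan([.45,-.21,.36],-.12)"; python3 -m pendant '[[[-12,31,0],[0,0,0.18],0.4],[[-7,32,0],[0,0,0.18],0.4],[[0,32,0],[0,0,0.18],0.4],[[7,31,0],[0,0,0.18],0.4],[[0,30,10],[0,0,0.18],0.4],[[-30,15,10],[0,0,0.18],0.4],[[-30,10,10],[0,0,0.18],0.4],[[-40,0,10],[0,0,0.16],0.4]]'; python3 -c "
from h import *
plan([.45,-.21,.36],-.12)"
```

```text
tool shift [ -32.8 -290.5   61.5] turn [ 0.01  -0.007  1.418] min rows 7.6 world d [-288.    46.3  -64.7]
time: 7.7
position: [0.7687, -0.4024, 0.3729]
tcp_rot: [3.141, 0.0, -0.128]
contact_force: [0.1, -0.0, 0.3]
grip_width: 0.698
grip_force: 0.0
tool shift [-340.7 -150.2   12.9] turn [ 0.     0.    -0.008] min rows 6.0 world d [-318.7  192.4  -12.9]
```

```bash
python3 -m pendant '[[[-57,-25,0],[0,0,0],0.4],[[-57,-25,0],[0,0,0],0.4],[[-57,-25,0],[0,0,0],0.4],[[-57,-25,0],[0,0,0],0.4],[[-57,-25,0],[0,0,0],0.4],[[-56,-25,13],[0,0,0],0.4],[[0,0,0],[0,0,0],0.4]]'
python3 - <<'E'
from h import *
p=bot.get_image('wrist');save(p,'w2')
t=bot.get_image('top')
for c in (p,t):
  for d in bot.trace(c,"bar")[:2]:
    m=d["mask"].astype(np.uint8); pts=np.argwhere(m)[:,::-1].astype(float)
    w=back(c,pts,.04)[:,:2]; print(d["conf"],cv2.minAreaRect((w*1000).astype(np.float32)))
  for d in bot.trace(c,"rest")[:1]:
    pts=np.argwhere(d["mask"])[:,::-1].astype(float); print("rest",d["conf"],cv2.minAreaRect((back(c,pts,.04)[:,:2]*1000).astype(np.float32)))
E
```

```text
time: 8.57
position: [0.4437, -0.208, 0.3581]
tcp_rot: [-3.139, 0.006, -0.121]
contact_force: [0.6, -0.1, 0.4]
grip_width: 0.699
grip_force: 0.0
0.98 ((498.05279541015625, -201.55044555664062), (22.508922576904297, 288.6497497558594), 82.98079681396484)
0.18 ((501.45782470703125, 23.307998657226562), (228.84213256835938, 309.8057556152344), 67.49781036376953)
rest 0.66 ((493.84405517578125, -203.98910522460938), (49.554656982421875, 200.6637420654297), 82.96549987792969)
0.59 ((501.97747802734375, -204.16305541992188), (22.985071182250977, 302.86346435546875), 83.30604553222656)
0.48 ((587.0463256835938, -508.36065673828125), (186.5576171875, 27.93246841430664), 68.66244506835938)
rest 0.69 ((425.08099365234375, -194.08253479003906), (51.43793869018555, 68.39995574951172), 86.22300720214844)
```

View pics/w2.png

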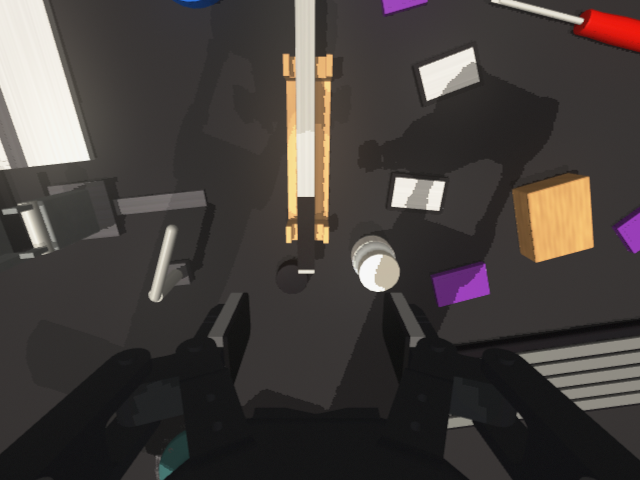

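Run:
```python
from h import *
p=bot.get_image('wrist')
e=back(p,[[306,272]],.04)[0]; a=back(p,[[298,196],[315,196],[296,5],[315,5]],.04); print("end",e.round(4),a.round(4).tolist())
m1=(a[0]+a[1])/2;m2=(a[2]+a[3])/2;d=(m2-m1)/np.linalg.norm(m2-m1);print("yaw",np.arctan2(d[1],d[0]),"centre",(e+.15*d).round(4))
r=back(p,[[284,66],[333,67],[287,232],[327,232]],.042);print("rest",r.mean(0).round(4),r.round(4).tolist())
plan([*(e+.15*d)[:2],.15],np.arctan2(d[1],d[0]))
```

```text
end [ 0.3657 -0.1899  0.04  ] [[0.4605, -0.1928, 0.04], [0.4582, -0.2123, 0.04], [0.6494, -0.2166, 0.04], [0.6472, -0.2353, 0.04]]
yaw -0.1229428739405192 centre [ 0.5146 -0.2083  0.04  ]
rest [ 0.505  -0.2098  0.042 ] [[0.5964, -0.1969, 0.042], [0.5894, -0.247, 0.042], [0.4199, -0.1742, 0.042], [0.4142, -0.2213, 0.042]]
tool shift [ 62.4 -11.6 211.9] turn [ 0.001 -0.001  0.002] min rows 3.5 world d [  63.6    3.8 -211.8]
```

```bash
python3 -m pendant '[[[19,-4,60],[0,0,0],0.4],[[19,-4,60],[0,0,0],0.4],[[19,-4,60],[0,0,0],0.4],[[0,0,50],[0,0,0],0.4],[[0,0,30],[0,0,0],0.4],[[0,0,0],[0,0,0],0.4]]'; python3 -c "
from h import *
plan([.508,-.2075,.092],-.123)"
```

```text
time: 9.68
position: [0.5059, -0.2057, 0.0993]
tcp_rot: [-3.139, 0.007, -0.12]
contact_force: [0.3, 0.1, 0.1]
grip_width: 0.704
grip_force: 0.0
tool shift [2.4 1.6 7.3] turn [-0.002  0.007  0.003] min rows 0.1 world d [ 2.1 -1.8 -7.3]
```

```bash
python3 -m pendant '[[[2,2,7],[0,0,0],0.4],[[0,0,0],[0,0,0],0],[[0,0,0],[0,0,0],-1],[[0,0,0],[0,0,0],-1],[[0,0,0],[0,0,0],-1],[[0,0,0],[0,0,0],-1],[[0,0,0],[0,0,0],-1]]' 90; python3 -m pendant '[[[0,0,0],[0,0,0],-1],[[0,0,-50],[0,0,0],-1],[[0,0,-60],[0,0,0],-1],[[0,0,-20],[0,0,0],-1],[[0,0,0],[0,0,0],-1]]'
```

```text
time: 10.55
position: [0.51, -0.2086, 0.0974]
tcp_rot: [3.141, -0.003, -0.121]
contact_force: [-0.5, 2.1, 4.7]
grip_width: 0.207
grip_force: 88.2
time: 11.18
position: [0.51, -0.2091, 0.2281]
tcp_rot: [3.14, -0.005, -0.12]
contact_force: [0.4, 0.2, -3.7]
grip_width: 0.206
grip_force: 89.2
```

```bash
python3 -m pendant '[[[0,0,0],[0,0,-0.1],-1],[[0,0,0],[0,0,-0.17],-1],[[0,0,0],[0,0,-0.17],-1],[[0,0,0],[0,0,-0.17],-1],[[0,0,0],[0,0,-0.17],-1],[[0,0,0],[0,0,-0.17],-1],[[0,0,0],[0,0,-0.17],-1],[[0,0,0],[0,0,-0.17],-1],[[0,0,0],[0,0,-0.17],-1],[[0,0,0],[0,0,-0.17],-1]]'; python3 -m pendant '[[[0,0,0],[0,0,-0.046],-1],[[0,0,0],[0,0,0],-1]]'
python3 - <<'E'
from h import *
plan([.4564,-.113,.20],1.553)
p=bot.get_image('top');save(p,'t3',(230,160,220,165),3.6)
s=bot.get_image('scene');save(s,'s3',(200,170,260,195),3)
w=bot.get_image('wrist');save(w,'w3')
E
```

```text
time: 12.42
position: [0.5074, -0.2078, 0.2227]
tcp_rot: [-3.137, -0.002, 1.515]
contact_force: [0.4, 0.4, -3.1]
grip_width: 0.21
grip_force: 89.2
time: 12.68
position: [0.5076, -0.2079, 0.2231]
tcp_rot: [-3.138, -0.002, 1.555]
contact_force: [0.7, -0.4, -2.5]
grip_width: 0.203
grip_force: 89.1
tool shift [ 94.1 -52.6  23.4] turn [-0.004 -0.002  0.002] min rows 1.8 world d [-51.2  94.9 -23.1]
```

View pics/w3.png

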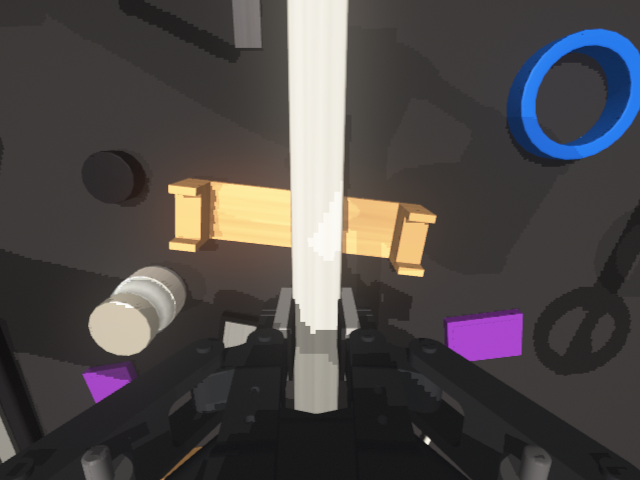

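View pics/s3.png

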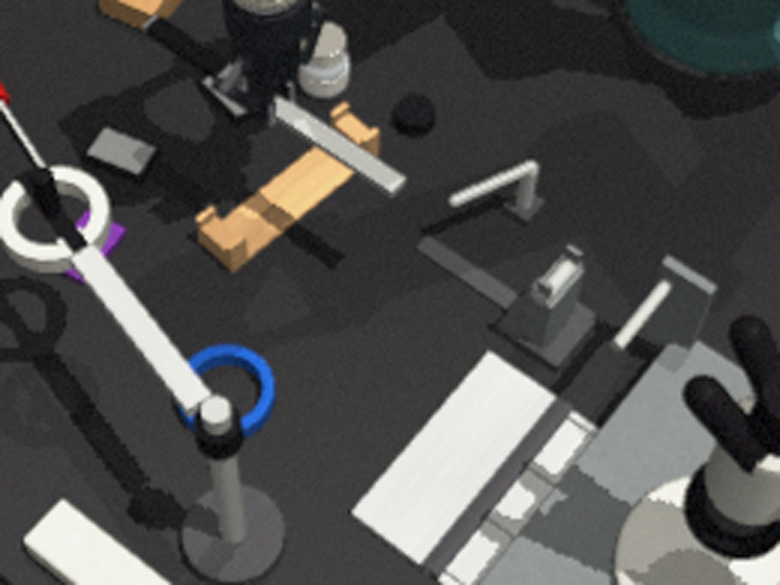

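Run:
```python
from h import *
s=bot.get_image('scene')
c=lambda a:[200+a[0]/3,170+a[1]/3]
st=bot.get_state()
t=back(s,[c((405,183)),c((390,192))],.166);print("tip corners",t.round(4).tolist(),"offset from TCP",(t.mean(0)-st["position"]).round(4))
F=np.array([.4618,.1866]);Rz=Ro.from_euler('z',-.018)
W=lambda X:Rz.apply(np.array(X)/1000.)+[*F,0]
for n,X,m in [("deck",(60,-130,10),(490,350)),("deck2",(265,-130,10),(353,513)),("rollerfree",(40,-20,117),(622,342)),("rollerroot",(-40,-20,117),(665,287)),("fulcrum cheek top?",(20,-105,110),None),("fulc",(0,-105,95),(562,275)),("rodend",(-15,-235,75),(455,200)),("post",(-95,-200,80),(533,165))]:
    print(n,((proj(s,W(X))-[200,170])*3).round(0),m)
```

```text
tip corners [[0.5055, -0.059, 0.166], [0.5212, -0.0637, 0.166]] offset from TCP [ 0.0048  0.147  -0.0586]
deck [489. 350.] (490, 350)
deck2 [351. 511.] (353, 513)
rollerfree [616. 346.] (622, 342)
rollerroot [666. 283.] (665, 287)
fulcrum cheek top? [547. 281.] None
fulc [558. 274.] (562, 275)
rodend [451. 200.] (455, 200)
post [531. 162.] (533, 165)
```

View pics/t3.png

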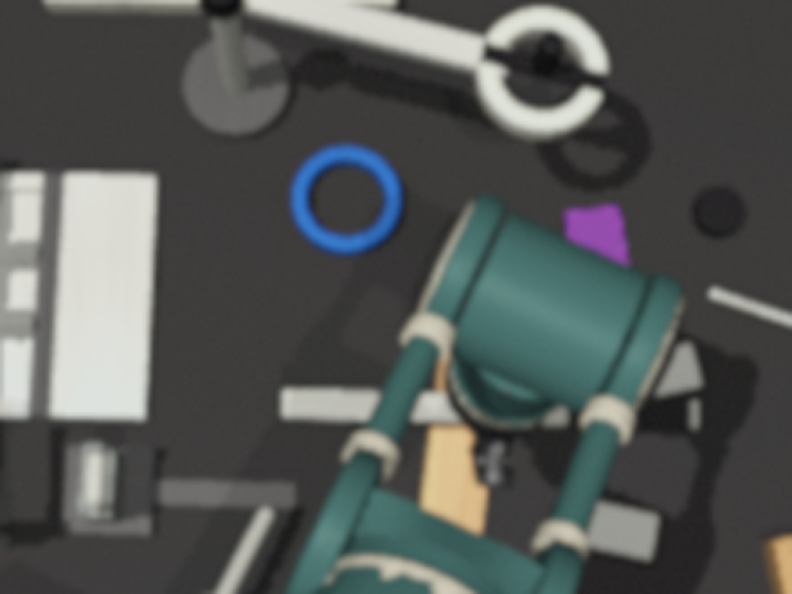

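```bash
cat >> h.py <<'E'
FX,FY,FYAW=.4625,.1866,-.018
def W(X): return Ro.from_euler('z',FYAW).apply(np.array(X,float)/1000.)+[FX,FY,0]
def Fr(X): return Ro.from_euler('z',-FYAW).apply(np.array(X,float)-[FX,FY,0])*1000
E
python3 -m pendant '[[[32,-17,8],[0,0,0],-1],[[32,-18,8],[0,0,0],-1],[[30,-18,8],[0,0,0],-1],[[0,0,0],[0,0,0],-1]]'
python3 - <<'E'
from h import *
t=bot.get_image('top'); c=lambda a:[230+a[0]/3.6,160+a[1]/3.6]
b=back(t,[c((281,404)),c((700,414))],.166);print(b.round(4),b.mean(0))
print(Fr(bot.get_state()["position"]))
w=bot.get_image('wrist');save(w,'w4')
z=bot.get_state()["position"][2]-.0574
e=back(w,[[290,60],[345,60],[295,250],[341,250]],z);print(Fr(e[0]),Fr(e[1]),Fr(e[2]),Fr(e[3]))
print([ (n,proj(w,W(X)).round(0)) for n,X in [("fulc",(0,-105,95)),("cheekL",(-20,-105,110)),("cheekR",(20,-105,110)),("rollfree",(40,-20,117)),("rollroot",(-40,-20,117)),("rodend",(-15,-235,75))]])
E
```

```text
time: 13.38
position: [0.4552, -0.1118, 0.2001]
tcp_rot: [-3.138, -0.001, 1.557]
contact_force: [-0.2, -0.6, -3.0]
grip_width: 0.205
grip_force: 89.1
[[ 0.5065 -0.0641  0.166 ]
 [ 0.502  -0.3665  0.166 ]] [ 0.50424425 -0.21529712  0.166     ]
[  -0.42837545 -299.63664816  201.10469842]
[ -10.20612387 -200.41372001  144.35296213] [   8.21243975 -200.3278803   144.35296213] [  -9.41674339 -267.62263664  144.35296213] [   8.6575171  -267.52415357  144.35296213]
[('fulc', array([ 321., -186.])), ('cheekL', array([ 264., -224.])), ('cheekR', array([ 379., -224.])), ('rollfree', array([ 482., -702.])), ('rollroot', array([ 169., -703.])), ('rodend', array([292., 154.]))]
```

View pics/w4.png

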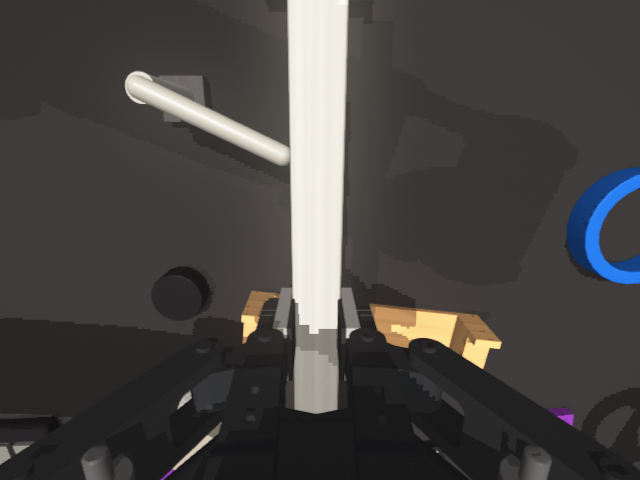

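Bar is centred on x ≈ 0, and the rod end at (285,155) matches its projection. Lowering and sliding in.

```bash
python3 -m pendant '[[[0,0,17],[0,0,0],-1],[[0,0,17],[0,0,0],-1],[[25,0,0],[0,0,-0.002],-1],[[25,0,0],[0,0,0],-1],[[0,0,0],[0,0,0],-1]]'
python3 - <<'E'
from h import *
s=bot.get_state();print(Fr(s["position"]),s["tcp_rot"])
w=bot.get_image('wrist');save(w,'w5',(160,0,320,240),2.4)
print([ (n,proj(w,W(X)).round(0)) for n,X in [("fulc",(0,-105,95)),("cheekL",(-20,-105,110)),("cheekR",(20,-105,110)),("tip",(0,-105,105))]])
E
```

```text
time: 14.1
position: [0.4575, -0.063, 0.1659]
tcp_rot: [-3.139, -0.001, 1.559]
contact_force: [0.2, -0.3, -3.5]
grip_width: 0.208
grip_force: 89.1
[  -0.52894282 -249.6344374   165.89339673] [-3.13909472e+00 -5.71056841e-04  1.55916866e+00]
[('fulc', array([323., -81.])), ('cheekL', array([ 255., -113.])), ('cheekR', array([ 392., -112.])), ('tip', array([ 323., -101.]))]
```

View pics/w5.png

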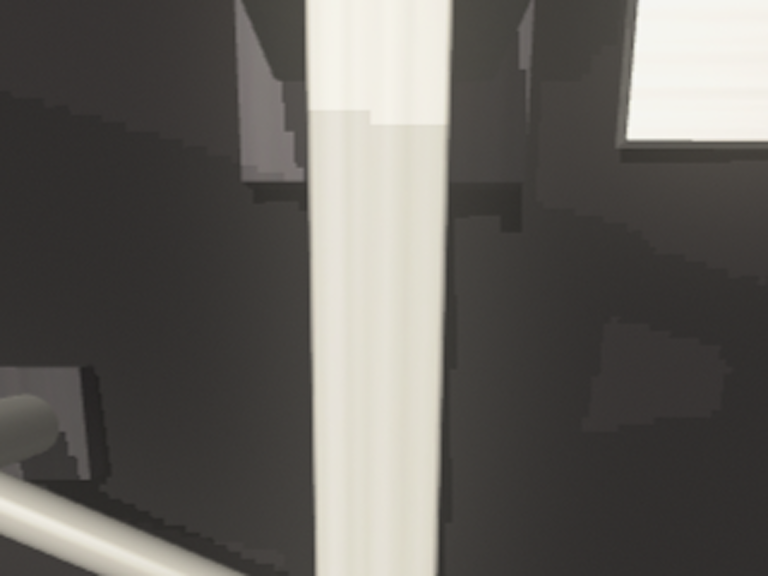

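The bar is centred between the cheek faces (crop u 240 and 525, bar centre about 378). Sliding on under the roller.

```bash
python3 -m pendant '[[[15,0,0],[0,0,0.005],-1],[[15,0,0],[0,0,0],-1],[[15,0,0],[0,0,0],-1],[[15,0,0],[0,0,0],-1],[[0,0,0],[0,0,0],-1]]'; python3 -m pendant '[[[14,0,0],[0,0,0],-1],[[14,0,0],[0,0,0],-1],[[14,0,0],[0,0,0],-1],[[12,0,0],[0,0,0],-1],[[0,0,0],[0,0,0],-1]]'
python3 - <<'E'
from h import *
s=bot.get_state();print(Fr(s["position"]),s["tcp_rot"])
p=bot.get_image('scene');save(p,'s6',(330,200,160,120),5)
E
```

```text
time: 14.78
position: [0.4591, -0.0025, 0.1676]
tcp_rot: [3.142, -0.0, 1.555]
contact_force: [-0.8, -0.4, -2.6]
grip_width: 0.203
grip_force: 89.1
time: 15.4
position: [0.4601, 0.0512, 0.1675]
tcp_rot: [3.142, 0.0, 1.554]
contact_force: [-0.4, 0.3, -2.4]
grip_width: 0.206
grip_force: 89.1
[ 3.94480784e-02 -1.35455405e+02  1.67527131e+02] [3.14154333e+00 4.38284118e-06 1.55448917e+00]
```

View pics/s6.png

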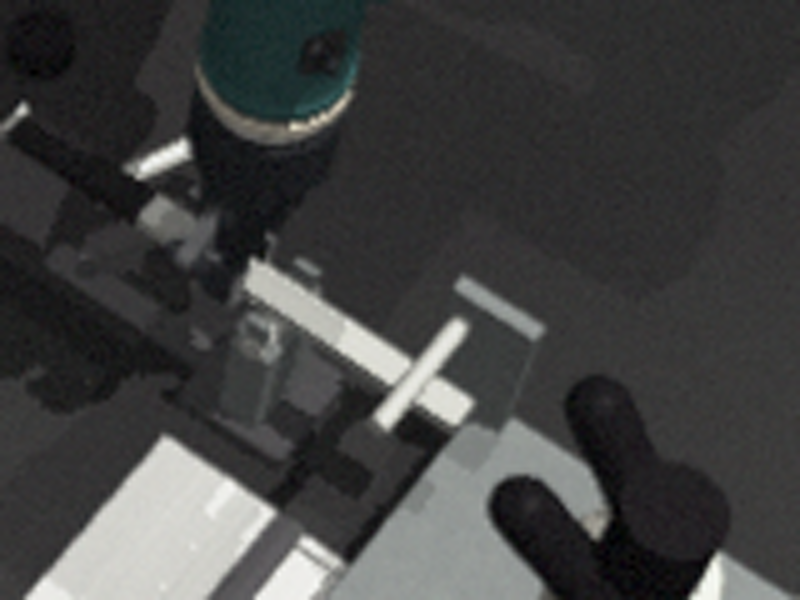

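Bar lies across the fulcrum under the roller, with its tip at crop (465,410), about 30 mm past the roller. Settling it, then regrasping at the handle.

```bash
python3 -m pendant '[[[-2,0,3],[0,0.03,0],-1],[[-2,0,4],[0,0.03,0],-1],[[0,0,0],[0,0,0],-1],[[0,0,0],[0,0,0],-0.4],[[0,0,0],[0,0,0],0],[[0,0,0],[0,0,0],0.1],[[0,0,0],[0,0,0],0.1]]' 60;  python3 -m pendant '[[[0,0,-30],[0,-0.06,0],0.1],[[0,0,-30],[0,0,0],0.1],[[-30,0,0],[0,0,0],0.1],[[-50,0,0],[0,0,0],0.1],[[-50,0,0],[0,0,0],0.1],[[0,0,0],[0,0,0],0.1]]'
python3 - <<'E'
from h import *
s=bot.get_state();print(Fr(s["position"]),s["tcp_rot"])
p=bot.get_image('scene');save(p,'s7',(300,190,200,150),4)
w=bot.get_image('wrist');save(w,'w7')
E
```

```text
time: 16.32
position: [0.4601, 0.0465, 0.1607]
tcp_rot: [3.141, -0.06, 1.553]
contact_force: [-0.2, 0.2, 0.2]
grip_width: 0.546
grip_force: 0.0
time: 17.08
position: [0.4577, -0.088, 0.2207]
tcp_rot: [3.141, 0.001, 1.548]
contact_force: [-0.5, 1.1, -0.3]
grip_width: 0.551
grip_force: 0.0
[ 1.14211733e-01 -2.74645538e+02  2.20710732e+02] [3.14101852e+00 8.46691782e-04 1.54833151e+00]
```

View pics/s7.png

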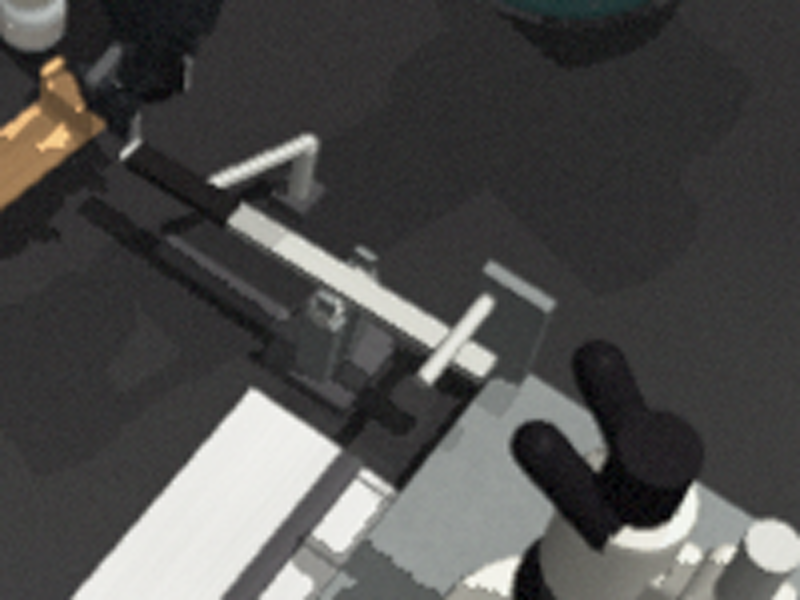

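Bar lies settled, tip under the roller; handle end at crop (133,152).

Run:
```python
from h import *
p=bot.get_image('scene')
print("end",[Fr(back(p,[[300+a/4,190+b/4]],.09)[0]).round(1) for a,b in((122,157),(140,140))], "tip",[Fr(back(p,[[300+a/4,190+b/4]],.116)[0]).round(1) for a,b in((497,355),(483,370))])
```

```text
end [array([   7.8, -288.1,   90. ]), array([ -11.8, -287.3,   90. ])] tip [array([ -8.2,   7.4, 116. ]), array([  6.9,   6.3, 116. ])]
```

```bash
python3 -m pendant '[[[-1,0,36],[0,0.04,-0.005],0.1],[[-1,0,34],[0,0.04,0],0.1],[[0,0,0],[0,0,0],-0.4],[[0,0,0],[0,0,0],-1],[[0,0,0],[0,0,0],-1],[[0,0,0],[0,0,0],-1],[[0,0,0],[0,0,0],-1]]' 100; python3 -c "
from h import *
print(Fr(bot.get_state()['position']))"
```

```text
time: 18.1
position: [0.4581, -0.086, 0.1511]
tcp_rot: [3.14, -0.08, 1.558]
contact_force: [-0.1, 0.8, -0.6]
grip_width: 0.202
grip_force: 97.8
[   0.48886227 -272.63282382  151.09956307]
```

```bash
python3 -m pendant '[[[0,0,0],[0,0,0],-0.3],[[0,0,0],[0,0,0],-0.2],[[-6,0,0],[0,0,-0.005],-0.2],[[0,0,0],[0,0,0],-1],[[0,0,0],[0,0,0],-1],[[0,0,0],[0,0,0],-1]]' 110; python3 -m pendant '[[[-3,0,9],[0,0.05,0],-1],[[-3,0,9],[0,0.05,0],-1],[[-3,0,9],[0,0.05,0],-1],[[0,0,0],[0,0,0],-1]]';  python3 -c "
from h import *
print(Fr(bot.get_state()['position']))"
```

```text
time: 18.85
position: [0.4579, -0.0926, 0.1502]
tcp_rot: [3.14, -0.079, 1.563]
contact_force: [0.5, -3.1, 1.9]
grip_width: 0.198
grip_force: 107.6
time: 19.35
position: [0.4585, -0.0984, 0.1236]
tcp_rot: [3.14, -0.231, 1.562]
contact_force: [-2.7, -2.3, 11.5]
grip_width: 0.2
grip_force: 109.1
[   1.15585322 -285.01001474  123.57107193]
```

```bash
python3 -m pendant '[[[-3,0,9],[0,0.05,0],-1],[[-3,0,9],[0,0.05,0],-1],[[-3,0,8],[0,0.045,0],-1],[[0,0,0],[0,0,0],-1],[[0,0,0],[0,0,0],-1]]';  python3 - <<'E'
from h import *
print(Fr(bot.get_state()['position']))
p=bot.get_image('scene');save(p,'s8',(300,190,200,150),4)
E
```

```text
time: 19.98
position: [0.4587, -0.1002, 0.0962]
tcp_rot: [3.138, -0.374, 1.564]
contact_force: [-2.6, -6.0, 11.8]
grip_width: 0.199
grip_force: 109.0
[   1.4072477  -286.81559144   96.23701756]
```

View pics/s8.png

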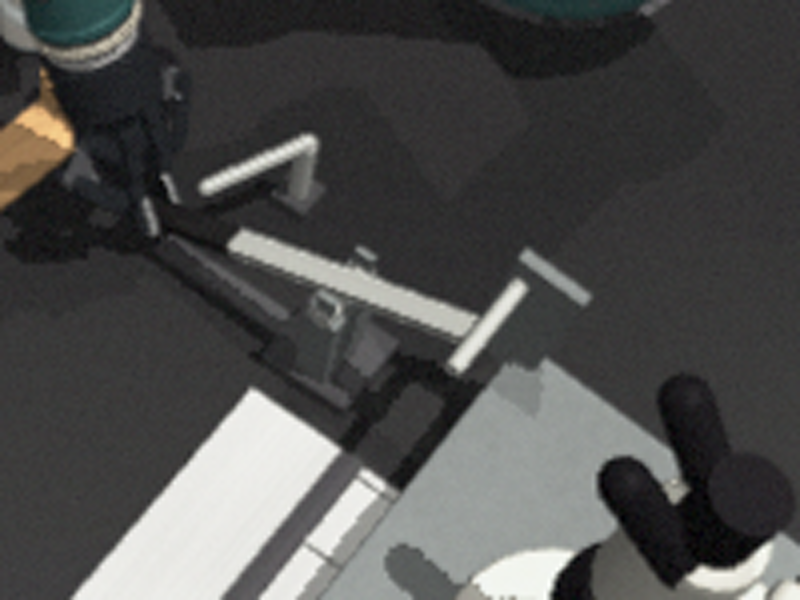

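Plate is up, but the tip only just reaches past the roller at crop (478,322). I'll lower it again, regrip nearer the handle end, and push the bar about 10 mm further in.

```bash
python3 -m pendant '[[[4,0,-9],[0,-0.05,0],-1],[[4,0,-9],[0,-0.05,0],-1],[[4,0,-9],[0,-0.05,0],-1],[[4,0,-9],[0,-0.05,0],-1],[[4,0,-9],[0,-0.05,0],-1],[[4,0,-7],[0,-0.04,0],-1],[[0,0,0],[0,0,0],-1],[[0,0,0],[0,0,0],-1]]';  python3 - <<'E'
from h import *
s=bot.get_state();print(Fr(s['position']),s['tcp_rot'],s['contact_force'])
p=bot.get_image('scene');save(p,'s9',(300,190,200,150),4)
E
```

```text
time: 21.02
position: [0.4577, -0.0884, 0.1504]
tcp_rot: [3.141, -0.086, 1.563]
contact_force: [1.4, 0.5, 1.7]
grip_width: 0.203
grip_force: 108.1
[ 1.75416288e-01 -2.75046397e+02  1.50422160e+02] [ 3.14073972 -0.08647152  1.56283192] [1.36886136 0.51042876 1.72879586]
```

View pics/s9.png

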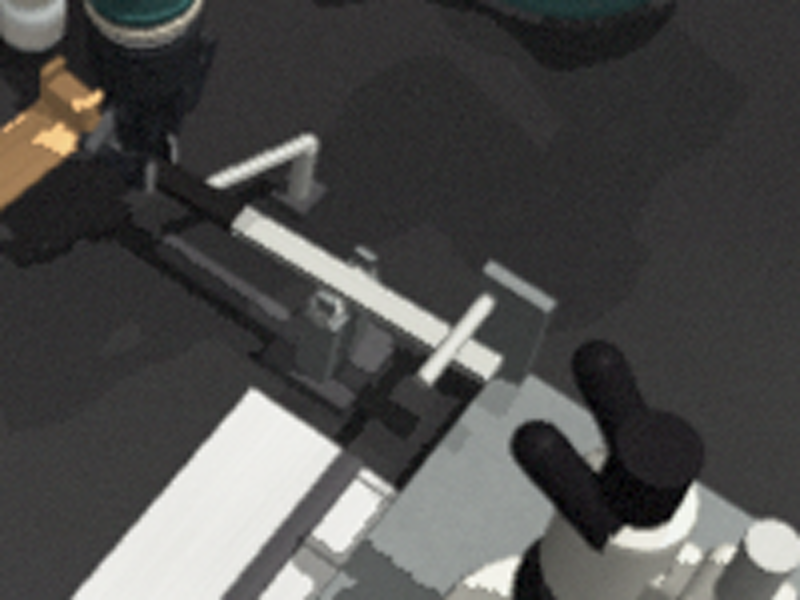

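```bash
python3 -m pendant '[[[0,0,0],[0,0,0],-0.3],[[0,0,0],[0,0,0],-0.2],[[-6,0,0],[0,0,0],-0.2],[[0,0,0],[0,0,0],-1],[[0,0,0],[0,0,0],-1],[[0,0,0],[0,0,0],-1],[[4,0,0],[0,0,0],-1],[[4,0,0],[0,0,0],-1],[[0,0,0],[0,0,0],-1]]' 115; python3 -m pendant '[[[-2.5,0,9],[0,0.05,0],-1],[[-2.5,0,9],[0,0.05,0],-1],[[-2.5,0,9],[0,0.05,0],-1],[[-2.5,0,9],[0,0.05,0],-1],[[-2.5,0,9],[0,0.05,0],-1],[[-2.5,0,9],[0,0.05,0],-1],[[0,0,0],[0,0,0],-1],[[0,0,0],[0,0,0],-1]]';  python3 - <<'E'
from h import *
s=bot.get_state();print(Fr(s['position']),s['tcp_rot'])
p=bot.get_image('scene');save(p,'s10',(300,190,200,150),4)
E
```

```text
time: 22.2
position: [0.4578, -0.0864, 0.151]
tcp_rot: [3.14, -0.085, 1.563]
contact_force: [0.8, -1.6, 0.7]
grip_width: 0.201
grip_force: 113.2
time: 23.2
position: [0.4589, -0.094, 0.098]
tcp_rot: [3.138, -0.379, 1.567]
contact_force: [-10.2, -19.7, 22.0]
grip_width: 0.202
grip_force: 116.7
[   1.49561937 -280.59374152   97.96724655] [ 3.13756027 -0.37926511  1.56654602]
```

View pics/s10.png

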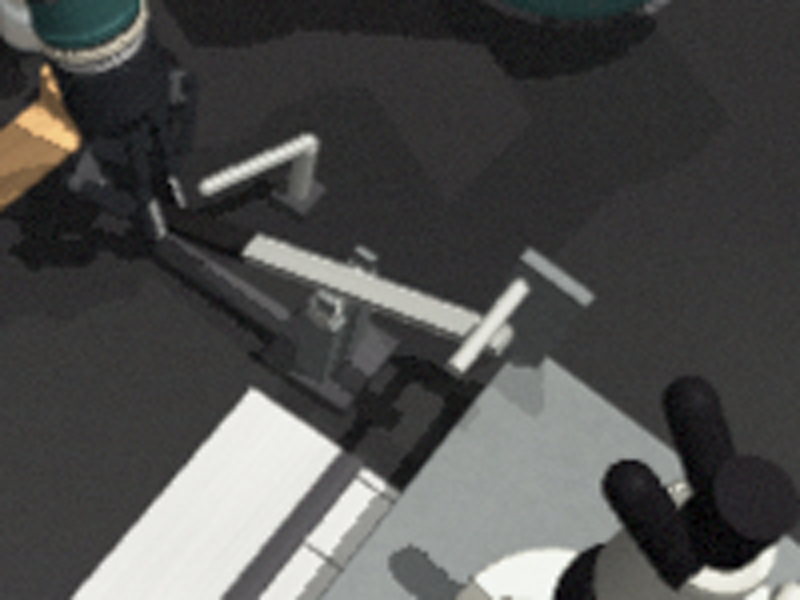

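Tip now extends about 12 mm past the roller at crop (500,340). Swinging the handle to -x under the rod.

```bash
python3 -m pendant '[[[0.3,-6.5,0],[-0.013,0,0.033],-1],[[0.3,-6.5,0],[-0.013,0,0.033],-1],[[0.3,-6.5,0],[-0.013,0,0.033],-1],[[0.3,-6.5,0],[-0.013,0,0.033],-1],[[0,0,0],[0,0,0],-1]]'; python3 -m pendant '[[[0.3,-6.5,0],[-0.013,0,0.033],-1],[[0.3,-6.5,0],[-0.013,0,0.033],-1],[[0.3,-6.5,0],[-0.013,0,0.033],-1],[[0.3,-6.5,0],[-0.013,0,0.033],-1],[[0,0,0],[0,0,0],-1]]';  python3 - <<'E'
from h import *
s=bot.get_state();print(Fr(s['position']),s['tcp_rot'])
p=bot.get_image('scene');save(p,'s11',(300,190,200,150),4)
E
```

```text
time: 23.88
position: [0.437, -0.0928, 0.1]
tcp_rot: [3.127, -0.375, 1.429]
contact_force: [-3.7, -20.2, 20.4]
grip_width: 0.199
grip_force: 116.9
time: 24.5
position: [0.4127, -0.0882, 0.1008]
tcp_rot: [3.123, -0.373, 1.289]
contact_force: [-5.5, -25.2, 20.3]
grip_width: 0.196
grip_force: 117.4
[ -44.81565385 -275.64369514  100.81192229] [ 3.12300289 -0.37323829  1.2891309 ]
```

View pics/s11.png

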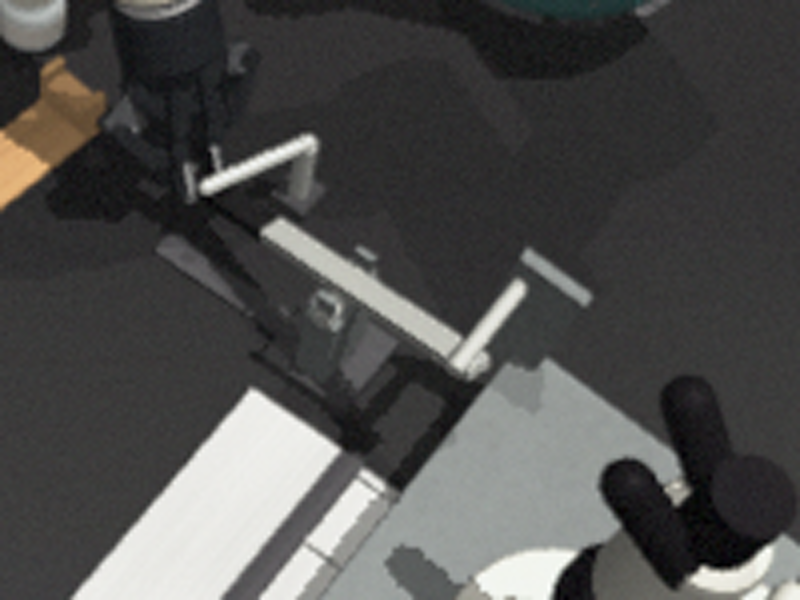

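Bar now passes under the rod at crop (205,190). Letting it rise against the rod, then releasing.

```bash
python3 -m pendant '[[[0.5,0,-4],[0,-0.025,0],-1],[[0.5,0,-4],[0,-0.025,0],-1],[[0.5,0,-4],[0,-0.025,0],-1],[[0,0,0],[0,0,0],-1],[[0,0,0],[0,0,0],-1]]';  python3 - <<'E'
from h import *
s=bot.get_state();print(Fr(s['position']),s['tcp_rot'])
p=bot.get_image('scene');save(p,'s12',(300,190,200,150),4)
E
```

```text
time: 25.18
position: [0.4101, -0.0865, 0.1105]
tcp_rot: [3.132, -0.307, 1.283]
contact_force: [5.4, -8.3, 5.7]
grip_width: 0.196
grip_force: 116.5
[ -47.4885197  -273.96233118  110.45614651] [ 3.13203929 -0.30659131  1.28262157]
```

```bash
python3 -m pendant '[[[0,0,-1],[0,-0.006,0],-1],[[0,0,0],[0,0,0],-1],[[0,0,0],[0,0,0],-0.5],[[0,0,0],[0,0,0],-0.2],[[0,0,0],[0,0,0],-0.2],[[0,0,0],[0,0,0],-0.2]]' 40;  python3 - <<'E'
from h import *
s=bot.get_state();print(Fr(s['position']),s['tcp_rot'])
p=bot.get_image('scene');save(p,'s13',(300,190,200,150),4)
E
```

```text
time: 25.98
position: [0.405, -0.0837, 0.1083]
tcp_rot: [-3.138, -0.304, 1.278]
contact_force: [-0.6, -0.2, -1.2]
grip_width: 0.399
grip_force: 0.0
[ -52.62104746 -271.29695002  108.31004095] [-3.13771983 -0.30431425  1.27823492]
```

View pics/s13.png

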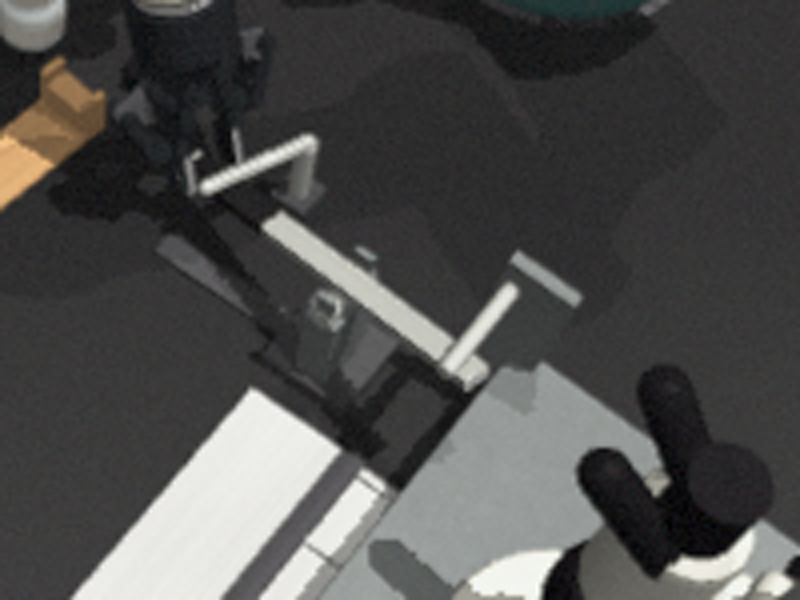

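Plate stays up with the hand off, and the bar is caught under the rod. Retreating upward, then over to the pads.

```bash
python3 -m pendant '[[[0,0,-20],[0,0,0],-0.2],[[0,0,-40],[0,0,0],-0.1],[[0,0,-50],[0,-0.1,0],0.2],[[0,0,-50],[0,-0.1,0],0.6],[[0,0,-50],[0,-0.1,0],1],[[-10,0,-20],[0,0,0],1]]'
python3 - <<'E'
from h import *
plan([.50,-.43,.30],1.553)
p=bot.get_image('scene'); 
print([Fr(back(p,[[300+a/4,190+b/4]],.0105)[0]).round(1) for a,b in((388,492),(362,470),(337,567),(308,547))])
t=bot.get_image('top')
for d in bot.trace(t,"pad0_mid")+bot.trace(t,"plate")[:1]: print(round(d["conf"],2),d["box"])
E
```

```text
time: 26.78
position: [0.3905, -0.1398, 0.3361]
tcp_rot: [3.138, -0.002, 1.282]
contact_force: [0.1, -0.5, -0.6]
grip_width: 1.0
grip_force: 0.0
tool shift [-247.   187.6   36.2] turn [ 0.004 -0.002 -0.271] min rows 5.0 world d [ 109.5 -290.2  -36.1]
[array([ 66.8, -10.3,  10.5]), array([ 64.3, -33.4,  10.5]), array([133.5,  -6.1,  10.5]), array([133.9, -29.3,  10.5])]
0.59 [81.7, 202.7, 149.1, 112.1]
```

```bash
python3 -m pendant '[[[-50,38,7],[0,0,0],1],[[-50,38,7],[0,0,0],1],[[-50,38,7],[0,0,0],1],[[-50,38,7],[0,0,0],1],[[-47,36,8],[0,0,0],1],[[0,0,0],[0,0,-0.135],1],[[0,0,0],[0,0,-0.136],1],[[0,0,0],[0,0,0],1]]'
python3 - <<'E'
from h import *
w=bot.get_image('wrist');save(w,'w14'); print(bot.get_state()["position"],bot.get_state()["tcp_rot"])
t=bot.get_image('top')
for c in (w,t):
  for d in bot.trace(c,"pad0_mid")+bot.trace(c,"pad2_mid"):
    pts=np.argwhere(d["mask"])[:,::-1].astype(float); col=c["frame"][d["mask"]].mean(0).astype(int)
    r=cv2.minAreaRect((back(c,pts,.008)[:,:2]*1000).astype(np.float32)); print(round(d["conf"],2),np.round(d["box"]),col,np.round(r[0],1),np.round(r[1],1),round(r[2],1))
E
```

```text
time: 27.98
position: [0.4965, -0.4275, 0.2919]
tcp_rot: [-3.137, -0.008, 1.548]
contact_force: [0.5, -0.3, -1.2]
grip_width: 0.998
grip_force: 0.0
[ 0.49663554 -0.42744864  0.29266364] [-3.13748784 -0.00716548  1.54707731]
0.91 [ 91. 136.  69.  78.] [167  82 195] [ 301.1 -385.5] [51.1 71.1] 9.5
0.87 [452.  67.  78.  65.] [235 117 247] [ 664.3 -320.9] [73.2 46.5] 7.9
0.84 [221.  74.  63.  82.] [216 215 214] [ 431.6 -331.3] [71.9 48.9] 79.0
0.81 [200. 350.  42.  47.] [222 106 235] [ 365.3 -628.8] [53.1 52.7] 35.9
0.46 [368. 196.  76. 168.] [234  88  80] [ 595.6 -512.9] [208.4  28.1] 70.9
0.76 [387. 217.  16.  26.] [134  70 157] [ 663.2 -323.3] [75.4 50.5] 7.3
0.6 [390. 301.  25.  14.] [190 190 184] [ 429.5 -333.3] [64.8 45.2] 79.2
0.58 [423. 211.  14.  15.] [36 34 35] [ 696.  -425.6] [39.5 44.5] 87.9
```

View pics/w14.png

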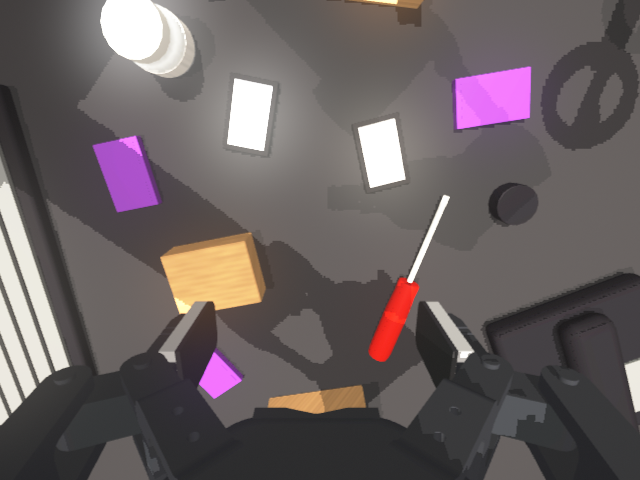

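Wrist view: two metal-faced pads at (250,114) and (382,152). Purple slabs at (126,174), (492,98) and (222,372) are look-alikes to leave alone. The jar at (150,35) is close to the first pad. I have already gone past the 14-picture limit, so from here I'll work from numbers only.

```bash
cat >> h.py <<'E'
def white(c,lo,hi,z=.01,thr=150,amin=60):
    "metal faces: bright grey blobs whose world size fits 40-75mm; returns centre mm, size, long-axis angle"
    f=c["frame"].astype(int); m=((f.min(2)>thr)&(f.max(2)-f.min(2)<30)).astype(np.uint8); out=[]
    n,l,s,_=cv2.connectedComponentsWithStats(m)
    for i in range(1,n):
        if s[i,4]<amin: continue
        w=back(c,np.argwhere(l==i)[:,::-1].astype(float),z)[:,:2]*1000
        if not(lo[0]<w[:,0].mean()<hi[0] and lo[1]<w[:,1].mean()<hi[1]): continue
        (cx,cy),(a,b),t=cv2.minAreaRect(w.astype(np.float32)); t=t if a>b else t+90
        out.append((np.round([cx,cy],1),np.round([max(a,b),min(a,b)],1),round((t%180),1)))
    return out
E
python3 - <<'E'
from h import *
w=bot.get_image('wrist')
print(white(w,(380,-450),(640,-250)))
A=back(w,[(354,122),(398,114),(409,184),(366,192)],.005);B=back(w,[(232,73),(279,80),(267,156),(224,150)],.005)
for Q in(A,B):
    l=(Q[0]+Q[1]-Q[2]-Q[3])[:2];print((Q.mean(0)*1000).round(1),np.degrees(np.arctan2(l[1],l[0])))
for d in bot.trace(w,"jar_mid")[:1]: print("jar",d["box"], back(w,[[170,50]],.0))
E
```

```text
[(array([ 431.6, -330.8]), array([61.6, 37.7]), 77.9), (array([ 561.4, -369.8]), array([61.4, 37.6]), 102.5)]
[ 564.8 -371.9    5. ] 101.49439100401051
[ 433.1 -332.4    5. ] 77.77430076560218
jar [99.3, 2.2, 95.3, 75.1] [[ 0.35985602 -0.27129324  0.        ]]
```

```bash
python3 -c "
from h import *
plan([.5625,-.371,.10],1.785)"
```

```text
tool shift [ 57.5  64.1 195.7] turn [-0.    -0.004 -0.235] min rows 3.4 world d [  65.1   56.9 -195.5]
```

```bash
python3 -m pendant '[[[29,32,20],[0,0,0],0.4],[[29,32,40],[0,0,0],0.4],[[0,0,50],[0,0,-0.118],0.4],[[0,0,45],[0,0,-0.117],0.4],[[0,0,40],[0,0,0],0.4],[[0,0,0],[0,0,0],0.4]]' 40; python3 -c "
from h import *
plan([.5625,-.371,.074],1.785)"
```

```text
time: 29.12
position: [0.5598, -0.3686, 0.0963]
tcp_rot: [-3.136, -0.011, 1.785]
contact_force: [-0.8, -0.7, 0.7]
grip_width: 0.7
grip_force: 0.0
tool shift [-3.2  2.3 22.2] turn [-0.006 -0.011 -0.   ] min rows 0.4 world d [  2.7  -2.4 -22.3]
```

```bash
python3 -m pendant '[[[-3,2,14],[-0.006,-0.011,0],0.4],[[0,0,9],[0,0,0],0.4],[[0,0,0],[0,0,0],0.4]]'; python3 -m pendant '[[[0,0,0],[0,0,0],-0.1],[[0,0,0],[0,0,0],-0.4],[[0,0,0],[0,0,0],-0.4],[[0,0,0],[0,0,0],-0.4]]' 50; python3 -m pendant '[[[0,0,-30],[0,0,0],-0.4],[[0,0,-30],[0,0,0],-0.4],[[0,0,-30],[0,0,0],-0.4],[[0,0,0],[0,0,0],-0.4]]'
```

```text
time: 29.5
position: [0.565, -0.3732, 0.0777]
tcp_rot: [3.136, 0.007, 1.785]
contact_force: [-0.6, 0.6, -0.1]
grip_width: 0.699
grip_force: 0.0
time: 30.0
position: [0.5656, -0.3736, 0.0789]
tcp_rot: [3.134, 0.008, 1.785]
contact_force: [-1.4, 0.2, 5.4]
grip_width: 0.502
grip_force: 50.8
time: 30.5
position: [0.566, -0.3738, 0.1706]
tcp_rot: [3.131, 0.011, 1.785]
contact_force: [-0.4, 0.2, -1.1]
grip_width: 0.503
grip_force: 50.7
```

```bash
python3 -c "
from h import *
plan([*W((224.5,-93,0))[:2],.13],1.553)"
```

```text
tool shift [427.8 214.7  37.9] turn [0.011 0.01  0.232] min rows 7.7 world d [119.3 463.4 -40.6]
```

```bash
python3 -m pendant '[[[30,15,0],[0,0,0],-0.4],[[49.5,25,0],[0,0,0],-0.4],[[49.5,25,0],[0,0,0],-0.4],[[49.5,25,0],[0,0,0],-0.4],[[49.5,25,0],[0,0,0],-0.4],[[49.5,25,0],[0,0,0],-0.4],[[49.5,25,0],[0,0,0],-0.4],[[49.5,25,0],[0,0,0],-0.4],[[49.5,25,0],[0,0,0],-0.4],[[0,0,0],[0,0,0.1],-0.4]]'; python3 -m pendant '[[[0,0,15],[0.011,0,0.132],-0.4],[[0,0,20],[0,0.01,0],-0.4],[[0,0,0],[0,0,0],-0.4]]'
python3 - <<'E'
from h import *
s=bot.get_state();print(Fr(s["position"]),s["tcp_rot"])
w=bot.get_image('wrist');cv2.imwrite("pics/d1.png",w["frame"][:,:,::-1])
# deck / bay geometry check: rows of brightness
g=cv2.cvtColor(w["frame"],cv2.COLOR_RGB2GRAY).astype(int)
for nm,X in [("lip y-43",(224,-43,13)),("bay2c",(224.5,2,6)),("div12",(193.5,-20,10.5)),("div01",(131.5,-20,10.5)),("end2",(255.5,-20,10.5))]: print(nm,proj(w,W(X)).round(1))
y=int(proj(w,W((224,-20,6)))[1]); print(y,[int(v) for v in g[y,100:560:4]] if 0<=y<480 else "")
E
```

```text
time: 31.75
position: [0.6835, 0.0937, 0.1634]
tcp_rot: [3.137, 0.005, 1.687]
contact_force: [-0.2, -0.7, -0.7]
grip_width: 0.499
grip_force: 50.8
time: 32.12
position: [0.6811, 0.0885, 0.1263]
tcp_rot: [-3.13, -0.004, 1.555]
contact_force: [-1.2, -1.1, -0.6]
grip_width: 0.502
grip_force: 50.9
[220.34227049 -94.10637789 126.29964057] [-3.13044331 -0.00361511  1.55452233]
lip y-43 [326.5 182.7]
bay2c [328.2  93.2]
div12 [268.6 137.7]
div01 [150.7 137.4]
end2 [387.4 138. ]
137 [247, 247, 247, 248, 248, 248, 248, 248, 248, 248, 247, 246, 240, 106, 234, 249, 249, 249, 249, 249, 249, 250, 250, 250, 250, 250, 250, 250, 250, 250, 251, 250, 251, 251, 250, 250, 251, 251, 251, 251, 250, 251, 169, 251, 251, 251, 251, 251, 251, 251, 251, 251, 251, 251, 251, 251, 251, 251, 251, 251, 251, 251, 251, 251, 251, 250, 250, 250, 250, 135, 247, 248, 249, 249, 249, 248, 75, 74, 73, 72, 70, 69, 67, 66, 65, 64, 64, 62, 62, 61, 60, 60, 60, 59, 53, 52, 53, 51, 52, 52, 52, 51, 51, 50, 51, 51, 51, 51, 51, 51, 51, 50, 51, 50, 50]
```

```bash
python3 -m pendant '[[[1,0,18],[0,0,0],-0.4],[[0,0,17],[0,0,0],-0.4],[[0,0,0],[0,0,0],-0.4],[[0,0,0],[0,0,0],-0.1],[[0,0,0],[0,0,0],0.2],[[0,0,0],[0,0,0],0.3]]' 40; python3 -m pendant '[[[0,0,-30],[0,0,0],0.2],[[0,0,-30],[0,0,0],-0.2],[[0,-30,0],[0,0,0],-0.4],[[0,-40,0],[0,0,0],-0.4],[[0,0,30],[0,0,0],-0.4],[[0,0,20],[0,0,0],-0.4],[[0,0,0],[0,0,0],-0.4]]'
python3 - <<'E'
from h import *
s=bot.get_state();print(Fr(s["position"]),s["tcp_rot"])
w=bot.get_image('wrist');cv2.imwrite("pics/d2.png",w["frame"][:,:,::-1]); s=bot.get_image('scene');cv2.imwrite("pics/d3.png",s["frame"][:,:,::-1])
E
```

```text
time: 32.92
position: [0.6845, 0.0904, 0.0969]
tcp_rot: [-3.14, -0.004, 1.553]
contact_force: [0.7, -0.1, -0.4]
grip_width: 0.653
grip_force: 0.0
time: 33.8
position: [0.6127, 0.0913, 0.1042]
tcp_rot: [-3.134, -0.004, 1.553]
contact_force: [-0.5, 0.6, -0.2]
grip_width: 0.297
grip_force: 0.0
[151.84992266 -92.54801922 104.15410341] [-3.13397966 -0.00368559  1.55291953]
```

```bash
python3 -m pendant '[[[0,0,8],[0,0,0],-0.4],[[0,0,0],[0,0,0],-0.4]]';for i in 1 2; do python3 -m pendant '[[[0,0,4],[0,0,0],-0.4],[[0,0,0],[0,0,0],-0.4]]' | egrep "position|contact"; done
```

```text
time: 34.15
position: [0.6139, 0.0915, 0.0979]
tcp_rot: [-3.137, -0.004, 1.553]
contact_force: [0.3, -0.1, -0.8]
grip_width: 0.299
grip_force: 0.0
position: [0.6136, 0.0915, 0.0938]
contact_force: [-0.1, -0.1, 0.4]
position: [0.6135, 0.0915, 0.0897]
contact_force: [-0.2, 0.0, 0.5]
```

```bash
for i in 1 2 3; do python3 -m pendant '[[[0,0,2],[0,0,0],-0.4],[[0,0,0],[0,0,0],-0.4]]' | egrep "position|contact"; done
```

```text
position: [0.6137, 0.0915, 0.088]
contact_force: [0.2, -0.0, -1.2]
position: [0.6136, 0.0916, 0.086]
contact_force: [-0.6, 0.1, -0.4]
position: [0.6136, 0.0916, 0.0839]
contact_force: [0.0, -0.4, 0.1]
```

```bash
for i in 1 2 ; do python3 -m pendant '[[[0,0,2],[0,0,0],-0.4],[[0,0,0],[0,0,0],-0.4]]' | egrep "position|contact"; done
```

```text
position: [0.614, 0.0916, 0.0826]
contact_force: [-0.5, -0.3, 3.7]
position: [0.6141, 0.0916, 0.0824]
contact_force: [-7.0, -0.5, 14.4]
```

Tip reach is calibrated: contact on the deck at TCP z = 82.6 mm. Checking the pad on the deck and going behind it.

```bash
python3 -m pendant '[[[0,0,-40],[0,0,0],-0.4],[[-50,30,-20],[0,0,0],-0.4],[[-50,39,0],[0,0,0],-0.4],[[-20,0,0],[0,0,0],-0.4],[[0,0,0],[0,0,0],-0.4]]'
python3 - <<'E'
from h import *
s=bot.get_state();print(Fr(s["position"]),s["tcp_rot"])
for n in("wrist","scene","top"):
  c=bot.get_image(n);cv2.imwrite("pics/e_%s.png"%n,c["frame"][:,:,::-1])
  for d in bot.trace(c,"pad0_mid"):
    pts=np.argwhere(d["mask"])[:,::-1].astype(float); q=np.array([Fr(x)[:2] for x in back(c,pts,.018)])
    r=cv2.minAreaRect(q.astype(np.float32)); print(n,round(d["conf"],2),np.round(d["box"]),np.round(r[0],1),np.round(r[1],1),round(r[2],1))
E
```

```text
time: 36.52
position: [0.6795, -0.0305, 0.1385]
tcp_rot: [-3.136, -0.004, 1.55]
contact_force: [-0.9, 0.6, -1.1]
grip_width: 0.302
grip_force: 0.0
[ 220.86655679 -213.12474798  138.471233  ] [-3.13597362 -0.00447522  1.55033129]
top 0.53 [285. 147. 112.  48.] [ 413.5 -342.5] [356.9 115.9] 64.9
top 0.23 [ 83. 199. 229. 135.] [107.7  88. ] [715.5 367. ] 83.5
```

Run:
```python
from h import *
w=bot.get_image("wrist"); g=cv2.cvtColor(w["frame"],cv2.COLOR_RGB2GRAY)
yy,xx=np.mgrid[0:330,0:640]; P=back(w,np.c_[xx.ravel(),yy.ravel()],.015); 
F=Ro.from_euler('z',-FYAW).apply(P-[FX,FY,0])[:,:2]*1000
H=np.zeros((14,30),int)
for i,y in enumerate(range(-140,-28,8)):
  row=[]
  for x in range(140,290,5):
    k=(abs(F[:,0]-x)<2.5)&(abs(F[:,1]-y)<4); row.append("%3d"%np.median(g[yy.ravel()[k],xx.ravel()[k]]) if k.any() else " . ")
  print(y," ".join(row))
```

```text
-140  60  60  60  61  61  61  61  61  61  60  59  59  58  57  57  57  56  56  56  55  55  54  54  53  52  51  49  48  47  45
-132  64  65  65  65  65  65  65  66  65  65  64  64  63  63  62  61  61  60  60  60  59  59  53  49  53  55  53  51  49  47
-124 211 212 213 214 216 218 236 236 236 236 220 220 220 125 125 125 125 125 125 125 125 184 221 220 224  63  61  58  56  54
-116 234 235 235 236 236 236 236 236 236 237 237 237  80  79 236 237 237 237 236 236 117  71 235 235 235  66  64  60  57  55
-108 236 236 236 237 237 237 238 238 237 237 237 237  84 237 237 237 237 237 237 237 237  75 235 235 234  68  65  62  58  55
-100 236 236 236 237 237 238 238 238 238 238 238 237  86 237 237 237 237 237 237 237 237  77 236 235 235  69  66  62  59  55
-92 236 237 237 237 237 237 237 237 238 237 237 237  87 237 237 237 237 237 237 237 237  79 236 236 235  69  66  62  58  55
-84 236 236 236 237 237 237 237 237 237 237 237 237  88 237 237 237 237 237 237 237 236  78 236 236 235  69  65  61  57  54
-76 235 235 236 236 236 237 237 237 237 237 237 237  88 236 237 237 237 237 236 236 236  78 235 235 235  68  64  60  56  53
-68 233 234 235 235 236 236 236 236 236 236 236 236  87 236 236 236 236 236 236 236 236  77 235 235 234  67  63  59  55  53
-60  .   .   .   .   .   .   .   .   .   .   .   .   .   .   .   .   .   .   .   .   .   .   .   .   .   .   .   .   .   . 
-52  .   .   .   .   .   .   .   .   .   .   .   .   .   .   .   .   .   .   .   .   .   .   .   .   .   .   .   .   .   . 
-44  .   .   .   .   .   .   .   .   .   .   .   .   .   .   .   .   .   .   .   .   .   .   .   .   .   .   .   .   .   . 
-36  .   .   .   .   .   .   .   .   .   .   .   .   .   .   .   .   .   .   .   .   .   .   .   .   .   .   .   .   .   .
```

Pad on the deck: x 200–246, straight, rear edge at about −127. Pushing it over the lip.

```bash
python3 -m pendant '[[[45,2,0],[0,0,0],-0.4],[[0,0,26],[0,0,0],-0.4],[[0,0,25],[0,0,0],-0.4],[[0,0,0],[0,0,0],-0.4]]'; python3 -m pendant '[[[12,0,0],[0,0,0],-0.4],[[10,0,0],[0,0,0],-0.4],[[8,0,0],[0,0,0],-0.4],[[8,0,0],[0,0,0],-0.4],[[8,0,0],[0,0,0],-0.4],[[8,0,0],[0,0,0],-0.4],[[8,0,0],[0,0,0],-0.4],[[0,0,0],[0,0,0],-0.4]]'; python3 -c "
from h import *
print(Fr(bot.get_state()['position']))"
```

```text
time: 37.38
position: [0.6806, 0.017, 0.086]
tcp_rot: [-3.132, -0.004, 1.554]
contact_force: [-0.7, -0.4, -0.3]
grip_width: 0.302
grip_force: 0.0
time: 38.38
position: [0.6844, 0.0789, 0.0893]
tcp_rot: [-3.139, -0.005, 1.553]
contact_force: [0.7, -0.9, 2.3]
grip_width: 0.301
grip_force: 1.2
[ 223.80757242 -103.70963711   89.29573855]
```

```bash
cat >> h.py <<'E'
def gridmap(c,xs,ys,z=15,rmax=480):
    g=cv2.cvtColor(c["frame"],cv2.COLOR_RGB2GRAY)
    for y in ys:
        uv=np.array([proj(c,W((x,y,z))) for x in xs])
        print(y," ".join("%3d"%g[int(v),int(u)] if 0<=u<640 and 0<=v<rmax else " . " for u,v in uv))
E
python3 - <<'E'
from h import *
s=bot.get_state();print(s["position"],s["contact_force"])
w=bot.get_image("wrist"); gridmap(w,range(185,270,3),range(-90,30,5),15)
E
```

```text
[0.68440464 0.07887884 0.08929574] [ 0.71696516 -0.94179243  2.28162114]
-90 215 214 214 214 214  65  65 200 198 202 202 203 206 207 205 205 196 202 200  94  55 214 214 215 215 214 215  53  51
-85 210 210 210 210 210  68  68 206 207 211 210 211 213 214 214 212 210 215 212 156  58 217 218 218 218 218 218  54  53
-80 215 215 214 215 216  69  68 207 205 210 211 211 213 214 214 213 210 215 213  77  61 219 219 219 219 219 219  56  54
-75 213 213 212 212 213  70  70 208 206 212 211 210 213 214 214 213 210 213 212 129  60 218 219 219 218 218 219  57  55
-70 214 215 215 215 215  71  72 208 208 212 210 210 213 215 215 213 209 213 211  79  63 221 222 221 221 220 220  57  54
-65 211 211 212 212 213  71  71 209 205 211 210 210 213 215 215 211 209 213 211 130  64 218 218 218 218 218 217  57  57
-60 214 214 214 215 214  71  72 209 207 212 211 210 213 214 215 211 210 212 210 165  66 219 218 229 234 234 234  58  56
-55 216 217 218 218 218  71  72 211 210 213 211 212 213 215 215 212 210 212 211 131  66 220 220 219 239 238 238  64  61
-50  94  94  94  94  95  71  73 210 212 215 212 212 214 216 216 213
[... 1142 characters left out ...]
156 102 158 159 159 160 161 161 162 160 161 161 160 160 160 160 159 160 159 159 155 154 157 157  45  43  41
5 122 122 124  92 124 125 125 126 126 127 128 128 128 128 128 129 128 128 128 128 128 127 124 123 126 126  37  34  33
10  58  57  58  58  57  56  57  56  56  58  57  57  57  58  56  57  57  57  57  56  56  56  55  55  53  53  52  51  51
15  54  55  55  55  55  54  54  54  54  55  55  56  55  54  54  55  54  53  54  53  55  53  53  53  52  52  51  52  51
20  .   .   .   .   .   .   .   .   .   .   .   .   .   .   .   .   .   .   .   .   .   .   .   .   .   .   .   .   . 
25  .   .   .   .   .   .   .   .   .   .   .   .   .   .   .   .   .   .   .   .   .   .   .   .   .   .   .   .   .
```

Pad is moving straight (x 200–245, front edge about −26), centred on the bay at 197–251. Continuing.

```bash
python3 -m pendant '[[[7,0,0],[0,0,0],-0.4],[[7,0,0],[0,0,0],-0.4],[[7,0,0],[0,0,0],-0.4],[[7,0,0],[0,0,0],-0.4],[[6,0,0],[0,0,0],-0.4],[[6,0,0],[0,0,0],-0.4],[[0,0,0],[0,0,0],-0.4]]';python3 -m pendant '[[[6,0,0],[0,0,0],-0.4],[[5,0,0],[0,0,0],-0.4],[[5,0,0],[0,0,0],-0.4],[[4,0,0],[0,0,0],-0.4],[[0,0,0],[0,0,0],-0.4],[[0,0,0],[0,0,0],-0.4]]'
python3 - <<'E'
from h import *
print(Fr(bot.get_state()['position']))
w=bot.get_image("wrist"); gridmap(w,range(185,270,3),range(-45,15,5),15)
E
```

```text
time: 39.3
position: [0.6846, 0.1188, 0.0889]
tcp_rot: [-3.138, -0.005, 1.554]
contact_force: [0.0, -0.9, -1.0]
grip_width: 0.299
grip_force: 0.0
time: 40.05
position: [0.6851, 0.1381, 0.0891]
tcp_rot: [-3.138, -0.004, 1.553]
contact_force: [-0.6, -0.1, -0.4]
grip_width: 0.3
grip_force: 0.0
[223.44353629 -44.53399239  89.14816186]
-45  98  98  98  53  53  88 124  80  43  65  96  96  96  97  96  97  96  47  42 124 123  42  41  94  94  94  93  56  55
-40 103 103 103 103 102  96 126 126  49  68 101 101 101 101 100 101 100  76 123 124  98  98  97  97  97  97  97  56  57
-35  87  87  86  86  86  86  85  85  85  84  83  84  83  83  83  82  82  77  72  76  79  79  77  77  77  76  75  58  57
-30 232 232 233 184 233 186  66  67  66  66  66  65  65  64  64  63  62  62  60  59  58 237 233 233 237 237  81  59  58
-25 231 232 232 207 232 141  69 231 229 233 232 232 234 234 234 234 232 236 234  84  60 233 233 233 233 233  61  60  59
-20 231 231 232 161 230 182  70 230 229 233 232 233 235 235 235 234 233 235 233  63  61 231 232 232 231 231  62  60  60
-15 232 232 232 194 232 142  72 230 229 233 231 233 234 235 235 234 232 235 234  65  63 234 233 233 235 235  64  62  62
-10 102 102 102  98 102  97  91 102 101 103 103 104 103 103 102 102 100 101 101  88  85  98  98  97  97  97  84  82  81
-5 180 181 180 180 179 180 180 160 160 161 161 160 160 160 161 161 161 161 161 160 159 159 158 157 158 157 158 158 157
0 179 178 179 180 180 180 181 180 180 179 179 158 157 158 159 161 161 160 160 159 159 159 158 158 157 157 156 157 156
5 115 179 180 180 181 181 180 181 180 179 179 178 177 177 179 181 180 180 180 180 180 180 180 180 180 158 157 157 157
10 114 115 117 179 180 180 180 181 181 181 180 181 179 179 180 180 180 180 180 179 180 179 179 180 180 179 179 179 179
```

Pad 1 is past the lip (rear edge about −31, x 203–246). Fetching the second pad.

```bash
python3 -m pendant '[[[-25,0,0],[0,0,0],-0.4],[[-20,0,-40],[0,0,0],0],[[0,0,-55],[0,0,0],0.4],[[0,0,-20],[0,0,0],0.4]]'
python3 - <<'E'
from h import *
plan([.43,-.41,.22],1.361)
w=bot.get_image("wrist"); gridmap(w,range(185,270,3),range(-50,15,3),12)
E
```

```text
time: 40.6
position: [0.6868, 0.0908, 0.2087]
tcp_rot: [3.138, -0.005, 1.551]
contact_force: [0.7, 0.4, 0.4]
grip_width: 0.699
grip_force: 0.0
tool shift [-505.6 -247.   -14.5] turn [ 0.003 -0.005  0.19 ] min rows 9.0 world d [-256.8 -500.8   11.3]
-50  93  93  92  92  91  91  91  91  91  91  91  91  90  90  90  89  90  89  88  88  86  86  85  84  84  83  91  63  64
-47  95  95  95  95  95  95  95  94  94  94  93  93  93  93  93  92  92  92  90  90  90  89  89  88  87  87  96  63  64
-44  95  94  94  93  94  94  93  93  92  93  92  92  92  92  92  91  91  91  90  90  90  87  87  85  84  84  83  62  60
-41  99  99  99  99  98  99  99  99  99  99  99  98  99  98  98  98  97  96  95  95  95  94  93  92  92  91  91  60  59
-38 100 100 100 100 100 100 100  99  99  99  99  99  99  98  98  97  97  97  96  95  94  94  93  93  92  92  91  59  57
-35 162 186 204 140 163 163 106 105 106 105 106 105  92  91  91  91  91  90  90  89  88 128 184 196 128 127 126  60  59
-32 239 239 238 145 239 184  71  70  68  69  67  67  67  67  68  65  66  65  65  63  62 221 202 215 221 221 220  60  59
-29 239 239
[... 1077 characters left out ...]
 157 116 157  96  59 154 152 157 155 155 156 157 158 155 153 156 155  79  54 127 146 153 157 156 156  51  49
1 156 156 156 117 156  77  57 154 152 156 155 156 157 158 158 155 154 156 154  80  54 126 153 152 155 155 155  51  49
4  70  69  70  72  72  70  68  71  72  71  71  71  71  71  71  71  70  70  70  69  65  69  68  71  71  71  70  59  59
7  69  68  68  68  70  68  69  69  69  69  69  70  69  68  68  69  68  67  66  67  65  65  63  64  63  63  62  61  62
10 117 117 118 116 117 116 115 116 115 116 116 117 118 117 115 115 116 116 115 114 113 113 114 114 113 113 113 113 112
13 154 154 154 154 154 154 153 153 154 154 155 155 156 155 155 155 155 154 154 153 152 152 152 154 152 151 151 151 151
```

```bash
python3 -m pendant '[[[-35,-17,0],[0,0,0],0.4],[[-54,-26,0],[0,0,0],0.4],[[-54,-26,0],[0,0,0],0.4],[[-54,-26,0],[0,0,0],0.4],[[-54,-26,0],[0,0,0],0.4],[[-54,-26,0],[0,0,0],0.4],[[-54,-26,0],[0,0,0],0.4],[[-54,-26,0],[0,0,0],0.4],[[-54,-26,0],[0,0,0],0.4],[[-38,-22,0],[0,0,0],0.4]]'; python3 -m pendant '[[[0,0,0],[0,0,0.1],0.4],[[0,0,0],[0,0,0.09],0.4],[[0,0,0],[0,0,0],0.4]]'
python3 - <<'E'
from h import *
w=bot.get_image("wrist"); a=white(w,(330,-480),(640,-250)); print(a)
t=bot.get_image("top"); print(white(t,(330,-480),(640,-250),amin=20),bot.get_state()["position"])
for r in a:
  if 55<r[1][0]<70: plan([r[0][0]/1000,r[0][1]/1000,.11],np.radians(r[2]))
E
```

```text
time: 41.9
position: [0.4263, -0.4098, 0.201]
tcp_rot: [-3.136, -0.005, 1.552]
contact_force: [1.1, -0.5, -0.8]
grip_width: 0.696
grip_force: 0.0
time: 42.28
position: [0.4275, -0.4078, 0.201]
tcp_rot: [-3.135, -0.005, 1.363]
contact_force: [0.4, 0.8, -0.8]
grip_width: 0.698
grip_force: 0.0
[(array([ 342.8, -255.7]), array([81.1, 60. ]), 145.3), (array([ 431.7, -331. ]), array([60. , 37.1]), 78.1), (array([ 614.5, -462.3]), array([102.5,   7.2]), 71.0)]
[(array([ 611.3, -462.2]), array([94.2,  5.9]), 71.4), (array([ 430.8, -332.9]), array([60.4, 37.7]), 79.2), (array([ 358. , -273.6]), array([55.1, 50.9]), 90.5)] [ 0.42810702 -0.40765084  0.20159437]
tool shift [ 75.4 -11.6  92. ] turn [-0.006 -0.004  0.001] min rows 1.9 world d [  3.6  76.7 -91.6]
```

```bash
python3 -m pendant '[[[25,-4,30],[0,0,0],0.4],[[25,-4,30],[0,0,0],0.4],[[25,-3,30],[-0.005,0,0],0.4],[[0,0,10],[0,0,0],0.4],[[0,0,0],[0,0,0],0.4]]';python3 -c "
from h import *
plan([.4315,-.332,.0765],1.363)"
```

```text
time: 43.0
position: [0.4331, -0.332, 0.1026]
tcp_rot: [-3.141, -0.003, 1.364]
contact_force: [0.6, -0.6, 0.2]
grip_width: 0.702
grip_force: 0.0
tool shift [-0.4 -1.6 26.1] turn [-0.    -0.003  0.001] min rows 0.4 world d [ -1.6   0.  -26.1]
```

```bash
python3 -m pendant '[[[0,-1,15],[0,0,0],0.4],[[0,0,10],[0,0,0],0.4],[[0,0,0],[0,0,0],0.4],[[0,0,0],[0,0,0],-0.1],[[0,0,0],[0,0,0],-0.4],[[0,0,0],[0,0,0],-0.4],[[0,0,0],[0,0,0],-0.4]]' 50; python3 -m pendant '[[[0,0,-30],[0,0,0],-0.4],[[0,0,-40],[0,0,0],-0.4],[[0,0,-30],[0,0,0],-0.4],[[0,0,0],[0,0,0],-0.4]]';python3 -c "
from h import *
plan([*W((161,-94,0))[:2],.17],1.553)"
```

```text
time: 43.88
position: [0.4325, -0.3321, 0.0785]
tcp_rot: [3.14, -0.003, 1.363]
contact_force: [-0.5, -0.5, 2.4]
grip_width: 0.506
grip_force: 51.0
time: 44.38
position: [0.4335, -0.3331, 0.1807]
tcp_rot: [3.136, -0.001, 1.363]
contact_force: [0.2, -0.3, -0.9]
grip_width: 0.502
grip_force: 50.9
tool shift [452.5  97.   11.6] turn [ 0.006 -0.    -0.19 ] min rows 7.4 world d [188.3 422.8 -10.7]
```

```bash
python3 -m pendant '[[[30,6.5,0],[0,0,0],-0.4],[[53,11,0],[0,0,0],-0.4],[[53,11.5,0],[0,0,0],-0.4],[[53,11.5,0],[0,0,0],-0.4],[[53,11.5,0],[0,0,0],-0.4],[[53,11.5,0],[0,0,0],-0.4],[[53,11.5,0],[0,0,0],-0.4],[[53,11.5,0],[0,0,0],-0.4],[[51.5,11,0],[0,0,-0.09],-0.4],[[0,0,0],[0,0,-0.1],-0.4]]'; python3 -m pendant '[[[0,0,20],[0.006,0,0],-0.4],[[0,0,25],[0,0,0],-0.4],[[0,0,0],[0,0,0],-0.4]]';python3 -c "
from h import *
plan([*W((161.5,-94,0))[:2],.092],1.553)"
```

```text
time: 45.62
position: [0.6209, 0.0944, 0.1773]
tcp_rot: [-3.141, -0.004, 1.56]
contact_force: [-0.4, 0.0, -1.0]
grip_width: 0.504
grip_force: 50.9
time: 46.0
position: [0.617, 0.0898, 0.1294]
tcp_rot: [-3.127, -0.002, 1.55]
contact_force: [-1.0, -0.5, -0.5]
grip_width: 0.504
grip_force: 51.0
tool shift [-0.   5.8 37.3] turn [-0.014 -0.002 -0.003] min rows 0.6 world d [  5.3  -0.1 -37.4]
```

```bash
python3 -m pendant '[[[0,4.5,18],[-0.014,0,0],-0.4],[[0,0,18],[0,0,0],-0.4],[[0,0,0],[0,0,0],-0.4],[[0,0,0],[0,0,0],-0.1],[[0,0,0],[0,0,0],0.2],[[0,0,0],[0,0,0],0.3]]' 40; python3 -m pendant '[[[0,0,-30],[0,0,0],0.2],[[0,0,-35],[0,0,0],-0.2],[[-40,0,0],[0,0,0],-0.4],[[-45,0,0],[0,0,0],-0.4],[[0,0,0],[0,0,0],-0.4]]'
python3 - <<'E'
from h import *
print(Fr(bot.get_state()['position']))
w=bot.get_image("wrist"); gridmap(w,range(125,210,3),range(-140,-40,5),15)
E
```

```text
time: 46.75
position: [0.626, 0.091, 0.0996]
tcp_rot: [3.131, -0.003, 1.553]
contact_force: [0.5, 0.6, 0.3]
grip_width: 0.649
grip_force: 0.0
time: 47.38
position: [0.6234, 0.0031, 0.1642]
tcp_rot: [3.131, -0.003, 1.55]
contact_force: [0.8, 0.7, 0.3]
grip_width: 0.299
grip_force: 0.0
[ 164.19430258 -180.53235565  164.17791338]
-140  60  59  59  59  59  58  58  58  57  57  57  56  56  57  56  55  55  55  55  55  56  55  55  57  56  56  56  56  56
-135  63  63  63  62  62  62  60  61  61  61  60  59  60  59  59  59  59  59  59  59  59  59  59  59  59  59  60  60  64
-130 149 150 150 149 149 149 111 112 111 112  76  76 110 110 110 107 108 108 107 109 109 156 184 184 183 182 182 209 209
-125 211 211 211 211 211 211  63  64  63  63  64  63  63  63  62  63  62  63  62  61  62  62 209 210 210 210 210 231 230
-120 209 209 209 207 207 208  68  67 208 209 212 212 213 213 214 217 211 212 214 211  66  65 210 208 208 208 208 208 208
-115 217 216 217 218 217 216  71  71 212 212 215 214 214 216 217 218 213 213 215 212  69  68 213 212 212 212 211 211 210
-110 218 217 217 216 217 218  74  74 215 214 
[... 937 characters left out ...]
 237 237  81  81 238 237 237 237 237 237 237 237 237 237 237 237  78  78 229 236 235 235 235 234 234
-65 237 237 237 237 237 237  79  78 237 237 237 237 237 237 237 237 237 237 237 237  75  75 230 236 235 235 234 233 232
-60 237 236 236 236 237 236  76  76  76  75  75  77  74  75  74  73  74  73  74  73  73  70 228 235 234 234 234 233 232
-55 103 104 103 103 103 103 102 102 102 101 101 101 101 101 101 100 108 108 109 108 108 107 108 106 107 106 107 106 105
-50 102 102 102 101 102 101 100 101 100 100 100  99  99  99  99  99  98  99  97  98  97  97  96  96  95  94  94  93  93
-45 103 104 102 102 102 102 101 101 102 101 102 101 101 101 101 100 100  99 100 100  99  99  98  98  97  96  96  95  94
```

Second pad sits at x 142–189, about 3.5 mm too far. Recentring it by gripping it again at x = 160.5.

```bash
python3 -m pendant '[[[45,-2,0],[0.01,0,0],0.2],[[41,-1.5,0],[0,0,0],0.4],[[0,0,35],[0,0,0],0.4],[[0,0,34],[0,0,0],0.4],[[0,0,0],[0,0,0],0.4]]' 30; python3 -c "
from h import *
print(Fr(bot.get_state()['position']))"
```

```text
time: 48.05
position: [0.6183, 0.0931, 0.0914]
tcp_rot: [-3.134, -0.003, 1.554]
contact_force: [-0.7, -0.0, -0.8]
grip_width: 0.705
grip_force: 0.0
[157.43772873 -90.70893647  91.37482157]
```

```bash
python3 -m pendant '[[[0,3,1],[0,0,0],0.2],[[0,0,0],[0,0,0],-0.1],[[0,0,0],[0,0,0],-0.3],[[0,0,0],[0,0,0],-0.3]]' 30; python3 -c "
from h import *
print(Fr(bot.get_state()['position']))"; python3 -m pendant '[[[0,0,0],[0,0,0],0.1],[[0,0,0],[0,0,0],0.3],[[0,0,-35],[0,0,0],0],[[0,0,-40],[0,0,0],-0.3],[[-40,0,0],[0,0,0],-0.4],[[-45,0,0],[0,0,0],-0.4],[[0,0,0],[0,0,0],-0.4]]'
python3 - <<'E'
from h import *
print(Fr(bot.get_state()['position']))
w=bot.get_image("wrist"); gridmap(w,range(125,210,3),range(-135,-40,15),15)
E
```

```text
time: 48.55
position: [0.6246, 0.0918, 0.0944]
tcp_rot: [3.141, -0.003, 1.553]
contact_force: [0.5, 0.6, 0.4]
grip_width: 0.35
grip_force: 0.0
[163.78614927 -91.84853897  94.43354063]
time: 49.42
position: [0.6226, 0.0041, 0.1684]
tcp_rot: [-3.141, -0.003, 1.55]
contact_force: [-0.0, 0.9, 0.4]
grip_width: 0.295
grip_force: 0.0
[ 163.32753936 -179.6240241   168.41036384]
-135  63  65  63  64  63  62  62  61  61  62  60  60  61  60  60  60  60  59  60  60  60  60  60  59  60  60  60  60  65
-120 208 208 208 208 207 208  69  67 208 212 212 211 212 213 214 217 210 211 215 210  65  65 209 209 209 208 208 207 208
-105 219 219 219 219 219 219  76  77 216 215 219 218 218 219 220 220 216 217 218 216  74  73 217 217 216 216 216 215 215
-90 238 238 238 238 238 238  82  83 237 237 238 237 237 238 238 238 237 237 237 237  80  79 221 237 237 237 237 237 236
-75 238 238 238 238 238 238  81  81 237 237 237 237 237 237 237 237 237 237 237 236  79  78 222 237 236 236 236 236 235
-60 236 236 236 236 236 236  76  76  76  75  75  75  74  74  73  73  73  73  73  73  73  72 229 235 235 235 234 234 233
-45 104 104 104 103 103 102 102 102 103 102 101 101 101 101 101 101 101 100 100 100 100  99  98  99  97  97  97  95  95
```

```bash
python3 -m pendant '[[[45,-1.5,0],[0,0,0],0.2],[[41,-1.5,0],[0,0,0],0.4],[[0,0,40],[0,0,0],0.4],[[0,0,40],[0,0,0],0.4],[[0,0,0],[0,0,0],0.4],[[0,0,0],[0,0,0],0.4]]' 30; python3 -c "
from h import *
print(Fr(bot.get_state()['position']))"
```

```text
time: 50.22
position: [0.6217, 0.0937, 0.0895]
tcp_rot: [-3.142, -0.004, 1.554]
contact_force: [-0.1, -0.0, 0.7]
grip_width: 0.698
grip_force: 0.0
[160.8715336  -90.06708146  89.45008872]
```

```bash
python3 -m pendant '[[[0,-0.5,5],[0,0,0],0.3],[[0,0,0],[0,0,0],0],[[0,0,0],[0,0,0],-0.2],[[0,0,0],[0,0,0],-0.2]]' 30; python3 -c "
from h import *
print(Fr(bot.get_state()['position']))"; python3 -m pendant '[[[0,0,0],[0,0,0],0.1],[[0,0,0],[0,0,0],0.3],[[0,0,-40],[0,0,0],0],[[0,0,-40],[0,0,0],-0.3],[[-40,0,0],[0,0,0],-0.4],[[-45,0,0],[0,0,0],-0.4],[[0,0,0],[0,0,0],-0.4]]'
python3 - <<'E'
from h import *
print(Fr(bot.get_state()['position']))
w=bot.get_image("wrist"); gridmap(w,range(125,210,3),range(-135,-40,15),15)
E
```

```text
time: 50.72
position: [0.6217, 0.093, 0.0851]
tcp_rot: [3.14, -0.004, 1.553]
contact_force: [-0.0, 0.7, 5.9]
grip_width: 0.522
grip_force: 31.4
[160.86108105 -90.67741631  85.1032928 ]
time: 51.6
position: [0.6187, 0.0052, 0.1629]
tcp_rot: [-3.14, -0.003, 1.55]
contact_force: [0.0, 0.6, -0.3]
grip_width: 0.303
grip_force: 0.0
[ 159.44683189 -178.57623622  162.87968559]
-135  62  62  61  61  60  60  61  59  60  60  60  60  60  60  60  61  60  60  60  60  60  61  61  62  60  62  61  61  61
-120 207  68  68 208 213 211 211 212 213 214 218 211 212 214 211  67  65 209 209 209 209 209 207 208 209 208 208 230 229
-105 219  78  77 216 218 219 217 219 218 220 221 218 217 220 218  75  74 218 218 218 218 216 216 216 216 216 216 215 215
-90 238  83  83 237 237 238 238 238 238 238 238 237 237 237 237  82  81 237 237 237 237 237 237 237 237 237 237 236 236
-75 238  83  82 237 237 238 238 238 237 237 238 237 237 238 237  81  79 238 238 237 237 237 237 237 237 237 237 236 235
-60 236  76  77  77  76  77  76  76  76  75  75  76  75  76  74  75  74 237 236 236 236 236 236 236 234 233 233 232 232
-45 102 102 102 102 101 101 100 100 102 100 101 100 100 100 100 101 101 100 100 100  99  98  99  97  97  97  96  95  95
```

The pad now sits at x 128–174, apparently knocked. Regripping it there and carrying it to x = 162.

```bash
python3 -m pendant '[[[43,-5,0],[0,0,0],0.2],[[43,-5,0],[0,0,0],0.4],[[0,0,40],[0,0,0],0.4],[[0,0,35],[0,0,0],0.4],[[0,0,0],[0,0,0],0.4],[[0,0,0],[0,0,0],0.4]]' 40; python3 -c "
from h import *
print(Fr(bot.get_state()['position']))
w=bot.get_image('wrist'); gridmap(w,range(120,200,3),[-70,-65,-60,-55],18)"
```

```text
time: 52.4
position: [0.6112, 0.0948, 0.0893]
tcp_rot: [-3.141, -0.003, 1.554]
contact_force: [1.3, 0.1, 0.0]
grip_width: 0.702
grip_force: 0.0
[150.2878668  -89.09049096  89.30424691]
-70 200 200 200  62 126 202 204 204 203 203 200 207 204 200 200 200 204  53 153 198 199 199 199 200 200 201 202
-65 207 207 207  62  61 202 205 204 203 202 200 207 203 198 201 200 205  52 171 206 207 204 203 204 204 205 205
-60 203 205 206  62  61  60  60  59  59  57  57  57  56  55  56  55  55  54 159 207 207 207 207 207 208 208 207
-55 202 202 200 200 200 200 200 200 200 199 200 200 200 200 200 201 202 202 202 202 202 202 202 203 204 204 204
```

```bash
python3 -m pendant '[[[-2,0,4],[0,0,0],0.3],[[0,0,0],[0,0,0],0],[[0,0,0],[0,0,0],-0.2],[[0,0,0],[0,0,0],-0.2],[[0,0,-6],[0,0,0],-0.2],[[0,6,0],[0,0,0],-0.2],[[0,5,0],[0,0,0],-0.2],[[0,0,0],[0,0,0],-0.2],[[0,0,0],[0,0,0],-0.2]]' 50; python3 -c "
from h import *
print(Fr(bot.get_state()['position']))
w=bot.get_image('wrist'); gridmap(w,range(120,200,3),[-70,-65,-60,-55],18)"
```

```text
time: 53.58
position: [0.6214, 0.0919, 0.0902]
tcp_rot: [-3.14, -0.003, 1.553]
contact_force: [0.0, -0.1, -0.6]
grip_width: 0.512
grip_force: 51.0
[160.61909359 -91.78663698  90.16761014]
-70 192 192 191 191 191 189  57  95 192 192 195 193 193 192 197 195 191 192 191 192  51  51 189 190 192 191 192
-65 198 198 198 197 197 197  59  84 119 118 111 110 109 109 111 109 103 101 102 103  52  53 197 197 197 199 199
-60 194 194 194 194 194 194  57  55  56  55  53  53  52  52  52  51  51  49  49  49  47  49 197 197 198 199 199
-55 193 193 193 192 193 193 193 192 192 192 193 192 193 193 192 193 192 194 194 195 195 195 195 195 195 196 196
```

```bash
python3 -m pendant '[[[0,0.5,4],[0,0,0],-0.2],[[0,0,0],[0,0,0],-0.2],[[0,0,0],[0,0,0],0.1],[[0,0,0],[0,0,0],0.4],[[0,0,0],[0,0,0],0.4],[[0,0,-40],[0,0,0],0.4],[[0,0,-40],[0,0,0],-0.2],[[-40,0,0],[0,0,0],-0.4],[[-45,0,0],[0,0,0],-0.4],[[0,0,0],[0,0,0],-0.4]]' 40
python3 - <<'E'
from h import *
print(Fr(bot.get_state()['position']))
w=bot.get_image("wrist"); gridmap(w,range(120,264,3),range(-135,-25,15),15)
E
```

```text
time: 54.88
position: [0.6207, 0.0042, 0.1666]
tcp_rot: [-3.141, -0.003, 1.55]
contact_force: [0.5, -0.0, -0.1]
grip_width: 0.3
grip_force: 0.0
[ 161.42011545 -179.57161715  166.61476519]
-135  64  64  64  63  62  63  62  62  61  61  61  60  60  60  60  60  59  60  60  61  60  60  60  60  61  60  61  61  61  66  61  61  61  61  61  62  60  60  59  60  58  57  56  55  55  53  53  52
-120 209 208 208 209 208 208  67  67 208 212 212 211 212 212 214 216 211 210 214 211  66  66 210 210 210 208 209 208 208 208 230 229 229 230 230 230 229 230 229 222 213 213 213 207 205 204 204 203
-105 219 219 219 219 219 219  78  77 217 215 219 218 219 219 220 221 217 217 219 216  74  74 217 217 217 216 216 216 215 215 214 214 214 214 214 213 213 213 213 212 212 212 212 211 211 210 209 208
-90 238 238 238 238 238 238  83  82 237 237 238 237 237 238 238 238 237 237 237 237  81  80 237 237 237 237 237 237 236 236 236 235 235 235 235 235 235 234 234 234 234 233 232 232 231 231 231 230
-75 238 238 237 238 238 238  83  82 238 237 237 237 238 237 238 238 238 237 238 237  80  79 237 236 237 236 237 236 236 236 235 236 235 235 235 235 235 235 234 234 234 234 233 233 232 232 232 231
-60 236 236 236 237 236 237  76  78  77  76  76  76  76  75  75  76  75  74  74  73  74  73 236 236 236 235 235 234 234 233 232 232 232 231 231 230 231 230 230 229 229 228 228 227 227 227 226 225
-45 103 103 103 103 102 102 102 101 101 100 102 101 101 101 100 100 100 100 100 100 100  99  99  98  98  98  97  95  95  95  94  94  93  93  92  92  92  91  91  90  90  89  89  89  88  88  87  86
-30  .   .   .   .   .   .   .   .   .   .   .   .   .   .   .   .   .   .   .   .   .   .   .   .   .   .   .   .   .   .   .   .   .   .   .   .   .   .   .   .   .   .   .   .   .   .   .   .
```

```bash
python3 -m pendant '[[[10,0,40],[0,0,0],-0.4],[[0,0,39],[0,0,0],-0.4],[[0,0,0],[0,0,0],-0.4],[[15,0,0],[0,0,0],-0.4],[[10,0,0],[0,0,0],-0.4],[[8,0,0],[0,0,0],-0.4],[[8,0,0],[0,0,0],-0.4],[[8,0,0],[0,0,0],-0.4],[[0,0,0],[0,0,0],-0.4]]'
python3 - <<'E'
from h import *
print(Fr(bot.get_state()['position']))
w=bot.get_image("wrist"); gridmap(w,range(120,200,3),range(-65,-10,5),15)
E
```

```text
time: 56.05
position: [0.6213, 0.0668, 0.0872]
tcp_rot: [-3.14, -0.004, 1.553]
contact_force: [0.5, -0.2, 0.2]
grip_width: 0.299
grip_force: 0.0
[ 160.96010522 -116.9337578    87.2119151 ]
-65 186 186 186 186 186 139  65 185 183 189 187 189 190 189 191 191 186 187 188 189  60 115 186 185 185 185 185
-60 220 192 191 192 192  77  64 185 184 189 188 190 190 189 193 193 186 187 187 190  61  70 191 191 190 191 191
-55 222 223 222 194 195  96  65 210 186 191 190 192 192 190 194 192 187 189 188 189  60  91 196 196 195 195 194
-50  90  90  90  91  90  64  66 216 215 220 219 220 220 219 222 221 215 217 211 214  61  67  81  80  79  78  78
-45  91  91  92  92  93  64  65 220 218 221 221 222 221 220 223 222 217 219 216 219  65  60  91  91  90  88  88
-40 101 101 102 101 103  68  68 124 123 126 126 127 125 124 127 125 122 123 121 123  65  66  98  97  96  95  93
-35 225 225 225 228 156 212 165 148 149 150 149 151 152 168 168 168 168 167 166 166 166 217 225 223 222 213 211
-30 228 227 228 228 177 228 229 228 229 229 229 229 229 229 229 229 229 229 229 228 228 228 192 225 223 225 170
-25 229 227 228 228 185 222 229 229 229 229 229 229 229 229 229 229 229 228 228 228 227 226 225 225 224 222 168
-20 228 228 228 228 125 228 228 228 228 229 228 229 229 229 229 229 229 229 228 228 228 228 227 226 224 226 173
-15 146 146 146 145  98 146 146 146 146 147 147 147 147 146 146 145 145 144 143 142 142 142 141 141 140 138 111
```

```bash
python3 -m pendant '[[[8,0,0],[0,0,0],-0.4],[[8,0,0],[0,0,0],-0.4],[[8,0,0],[0,0,0],-0.4],[[8,0,0],[0,0,0],-0.4],[[7,0,0],[0,0,0],-0.4],[[7,0,0],[0,0,0],-0.4],[[6,0,0],[0,0,0],-0.4],[[6,0,0],[0,0,0],-0.4],[[0,0,0],[0,0,0],-0.4]]';python3 -m pendant '[[[5,0,0],[0,0,0],-0.4],[[5,0,0],[0,0,0],-0.4],[[5,0,0],[0,0,0],-0.4],[[0,0,0],[0,0,0],-0.4],[[0,0,0],[0,0,0],-0.4]]'
python3 - <<'E'
from h import *
print(Fr(bot.get_state()['position']))
E
python3 -m pendant '[[[-25,0,0],[0,0,0],-0.4],[[-20,0,-40],[0,0,0],-0.4],[[0,0,-55],[0,0,0],-0.2],[[0,0,-20],[0,0,0],0],[[0,0,0],[0,0,0],0]]'
python3 - <<'E'
from h import *
w=bot.get_image("wrist"); gridmap(w,range(126,264,3),range(-44,6,3),14); save(w,"pads")
E
```

```text
time: 57.22
position: [0.6227, 0.1245, 0.0876]
tcp_rot: [-3.141, -0.003, 1.553]
contact_force: [-0.3, 0.9, 0.1]
grip_width: 0.302
grip_force: 0.0
time: 57.85
position: [0.6231, 0.139, 0.0878]
tcp_rot: [-3.141, -0.003, 1.553]
contact_force: [-0.7, 0.4, -0.4]
grip_width: 0.3
grip_force: 0.0
[161.38138269 -44.6599499   87.76904046]
time: 58.48
position: [0.6235, 0.0937, 0.2048]
tcp_rot: [3.138, -0.004, 1.553]
contact_force: [-0.3, 0.0, -1.2]
grip_width: 0.503
grip_force: 0.0
-44 121 121 121 121 120 120 120 119 119 118 118 118 117 118 117 117 117 116 116 115 114 114 114 113 113 111 111 111 121 120 119 118 116 116 106 105 105 105 104 103 103 102 101 100  98  99
-41 124 123 123 123 123 123 123 123 123 122 121 122 121 121 120 119 118 119 118 118 118 117 117 116 116 115 115 114 113 114 115 115 115 114 113 113 122 121 121 109 107 107 105 105 104 103
-38 124 123 123 123 123 124 123 123 123 122 122 121 122 121 121 120 120 119 119 118 118 117 117 117 116 116 115 114 113 113 113 112 112 111 111 110 110 110 109 108 107 107 109 106 104 103
-35 246 245 202 230 148 148 148 146 144 144 143 143 142 142
[... 1865 characters left out ...]
7 187 189 191 184 185 186 186  74 132 184 183 183 184 184  70  70 179 175 180 179 179 180 181 182 177 176 178 177  61  69 128 176 177 178 174
-2 187 186 141 188  76  76 184 189 187 186 187 186 188 191 184 185 185 185  73 129 182 183 183 184 184  68  69 177 175 180 178 178 180 180 182 178 177 178 176  62  60 116 175 181 179 179
1 189 186 139 189  75  83 184 189 173 159 160 173 189 189 183 185 185 169  71 129 184 183 182 183 183  66  67 177 176 180 179 178 180 180 181 178 176 178 176  71  67 136 174 178 178 175
4  87  87  87  87  87  87  87  87  88  87  87  86  87  86  86  86  85  85  85  84  84  85  84  83  82  81  82  81  81  80  79  79  80  79  78  78  78  78  76  76  76  74  75  74  73  76
```

Both pads lie behind the lip: x 138–182 and 201–248, rear edges about −34. Returning to the bar handle.

```bash
cat >> h.py <<'E'
def plan6(xyz,rpy):
    s=bot.get_state(); R=Ro.from_euler('xyz',s["tcp_rot"]); T=Ro.from_euler('xyz',rpy)
    print("tool shift",(R.inv().apply(np.asarray(xyz)-s["position"])*1000).round(1),"turn",(R.inv()*T).as_rotvec().round(3),"at frame",Fr(s["position"]).round(1))
E
python3 - <<'E'
from h import *
T=Ro.from_euler('xyz',[-3.138,-.304,1.278]); pre=np.array([.405,-.0837,.1083])-T.apply([0,0,.11]); print(pre)
plan6(pre,[-3.138,-.304,1.278])
p=bot.get_image('scene')
# bar trace
for d in bot.trace(p,"bar")[:2]: print(d["conf"],d["box"])
E
```

```text
[ 0.3958746  -0.1153398   0.21325547]
tool shift [-212.9 -222.6  -11.4] turn [-0.039  0.299  0.272] at frame [161.3 -90.1 202.5]
0.58 [379.4, 251.1, 39.4, 37.0]
0.52 [182.8, 178.5, 32.4, 44.3]
```

```bash
python3 -m pendant '[[[-20,-20,-25],[0,0,0],0.2],[[-39,-41,0],[0,0,0],0.2],[[-39,-41,0],[0,0,0],0.2],[[-39,-41,0],[0,0,0],0.2],[[-39,-41,0],[0,0,0],0.2],[[-37,-38,0],[0,0,0],0.2],[[0,0,0],[-0.013,0.1,0.09],0.2],[[0,0,0],[-0.013,0.1,0.09],0.2],[[0,0,0],[-0.013,0.1,0.09],0.2],[[0,0,0],[0,0,0],0.2]]' 110
python3 - <<'E'
from h import *
T=Ro.from_euler('xyz',[-3.138,-.304,1.278]); pre=np.array([.405,-.0837,.1083])-T.apply([0,0,.11])
plan6(pre,[-3.138,-.304,1.278])
w=bot.get_image("wrist"); save(w,"hook")
# bar handle / rod position: where should bar lie? line through fulcrum at yaw
for d in bot.trace(w,"bar")[:1]:
  pts=np.argwhere(d["mask"])[:,::-1]; print(d["conf"],d["box"]); 
  for v in range(60,330,30):
    r=pts[pts[:,1]==v,0]
    if len(r): print(v,r.min(),r.max())
print("expected grasp pt px",proj(w,np.array([.405,-.0837,.1083])+T.apply([0,0,.054])), "bar fulcrum",proj(w,W((0,-105,105))),"rod/hook",proj(w,W((-35,-228,64))))
E
```

```text
time: 59.88
position: [0.3951, -0.1158, 0.2248]
tcp_rot: [-3.133, -0.305, 1.277]
contact_force: [-0.1, 0.1, 0.2]
grip_width: 0.594
grip_force: 0.0
tool shift [-2.8  0.7 11.2] turn [-0.005 -0.001 -0.001] at frame [ -62.  -303.5  224.8]
0.86 [306.3, 0.0, 33.8, 254.4]
60 309 339
90 310 339
120 311 339
150 312 340
180 313 339
210 313 316
240 313 339
expected grasp pt px [318.89707728 243.29809356] bar fulcrum [328.64941892 -13.75859452] rod/hook [326.35717711 202.01173315]
```

```bash
python3 -m pendant '[[[-3,5,30],[0,0,0],0],[[0,0,40],[0,0,0],0],[[0,0,30],[0,0,0],0],[[0,0,20],[0,0,0],0],[[0,0,0],[0,0,0],0]]' 110
python3 - <<'E'
from h import *
s=bot.get_state(); T=Ro.from_euler('xyz',s["tcp_rot"]); print(Fr(s["position"]),Fr(s["position"]+T.apply([0,0,.062])))
plan6([.405,-.0837,.1083],[-3.138,-.304,1.278])
E
```

```text
time: 60.6
position: [0.409, -0.0834, 0.11]
tcp_rot: [-3.133, -0.304, 1.282]
contact_force: [-0.1, 0.3, -0.0]
grip_width: 0.5
grip_force: 0.0
[ -48.64150462 -270.89925399  109.98499427] [ -44.17740592 -252.85839749   50.83603553]
tool shift [-1.9 -3.7  1.2] turn [-0.006 -0.     0.004] at frame [ -48.6 -270.9  110. ]
```

```bash
python3 -m pendant '[[[0,0,0],[0,0,0],-1],[[0,0,0],[0,0,0],-1],[[0,0,0],[0,0,0],-1],[[0,0,0],[0,0,0],-1],[[-2.5,0,8],[0,0.045,0],-1],[[-1.5,0,5],[0,0.025,0],-1],[[0,0,0],[0,0,0],-1],[[0,0,0],[0,0,0],-1]]' 115
python3 - <<'E'
from h import *
s=bot.get_state(); T=Ro.from_euler('xyz',s["tcp_rot"]); print(Fr(s["position"]),Fr(s["position"]+T.apply([0,0,.062])))
E
```

```text
time: 61.6
position: [0.4112, -0.0862, 0.1011]
tcp_rot: [-3.139, -0.374, 1.282]
contact_force: [-10.3, -6.4, 28.0]
grip_width: 0.192
grip_force: 116.2
[ -46.37816074 -273.7140625   101.08607271] [ -40.46816628 -251.83475181   43.37673439]
```

```bash
python3 -m pendant '[[[0.3,6.5,0],[0.013,0,-0.033],-1],[[0.3,6.5,0],[0.013,0,-0.033],-1],[[0.3,6.5,0],[0.013,0,-0.033],-1],[[0.3,6.5,0],[0.013,0,-0.033],-1],[[0.3,6.5,0],[0.013,0,-0.033],-1],[[0.3,6.5,0],[0.013,0,-0.033],-1],[[0.3,6.5,0],[0.013,0,-0.033],-1],[[0.3,6.5,0],[0.013,0,-0.033],-1],[[0,0,0],[0,0,0],-1]]'
python3 - <<'E'
from h import *
s=bot.get_state(); T=Ro.from_euler('xyz',s["tcp_rot"]); print(Fr(s["position"]),Fr(s["position"]+T.apply([0,0,.062])))
E
```

```text
time: 62.72
position: [0.4648, -0.0938, 0.1017]
tcp_rot: [3.14, -0.372, 1.564]
contact_force: [-0.7, -6.8, 17.3]
grip_width: 0.196
grip_force: 115.4
[   7.32247356 -280.31044241  101.69468752] [   7.18706943 -257.78220784   43.93258651]
```

```bash
python3 -m pendant '[[[1.8,-1,-4.3],[0,-0.025,0],-1],[[1.8,-1,-4.3],[0,-0.025,0],-1],[[1.8,-1,-4.3],[0,-0.025,0],-1],[[1.8,-1,-4.3],[0,-0.025,0],-1],[[1.8,-1,-4.3],[0,-0.025,0],-1],[[1.8,-1,-4.3],[0,-0.025,0],-1],[[1.8,0,-4.3],[0,-0.025,0],-1],[[1.8,0,-4.3],[0,-0.025,0],-1],[[0,0,0],[0,0,0],-1]]';python3 -m pendant '[[[1.8,0,-4.3],[0,-0.025,0],-1],[[1.8,0,-4.3],[0,-0.025,0],-1],[[1.8,0,-4.3],[0,-0.025,0],-1],[[0,0,0],[0,0,0],-1],[[0,0,0],[0,0,0],-1]]'
python3 - <<'E'
from h import *
s=bot.get_state(); T=Ro.from_euler('xyz',s["tcp_rot"]); print(Fr(s["position"]),Fr(s["position"]+T.apply([0,0,.062])))
E
```

```text
time: 63.85
position: [0.4622, -0.0894, 0.1402]
tcp_rot: [3.13, -0.17, 1.563]
contact_force: [7.4, -2.4, 9.7]
grip_width: 0.198
grip_force: 114.4
time: 64.47
position: [0.4555, -0.0834, 0.1488]
tcp_rot: [-3.136, -0.101, 1.565]
contact_force: [0.7, 0.1, -1.0]
grip_width: 0.194
grip_force: 112.9
[  -2.18504828 -270.1157572   148.76414385] [  -2.58548987 -263.87186599   87.08064955]
```

Plate is down on the pads (upward force at the hand is gone). Regripping the bar at its middle.

```bash
python3 -m pendant '[[[0,0,0],[0,0,0],-0.4],[[0,0,0],[0,0,0],0],[[0,0,0],[0,0,0],0.1],[[0,0,-40],[0,0,0],0.1],[[0,0,-25],[0,0.03,0],0.1],[[45,0,0],[0,0,0],0.1],[[45,0,0],[0,0,0],0.1],[[40,0,0],[0,0,0],0.1],[[0,0,0],[0,0,0],0.1]]' 90
python3 - <<'E'
from h import *
s=bot.get_state()
plan6(W((-1,-143,158)),[3.14159,-.135,1.56])
p=bot.get_image("scene"); save(p,"s20",(300,190,200,150),4)
for d in bot.trace(p,"bar")[:2]: print(d["conf"],d["box"])
for nm,z in (("tip",116),): pass
# end/tip projections for bar with centre y=-123 vs plate angle probes
for th in (0,.02,.11): print(th,"roller free end px",proj(p,W((40,-20+117*th*0.9,117+240*th))).round(1))
g=p["frame"]; 
for d in bot.trace(p,"plate")[:1]: print("plate",d["conf"],d["box"])
E
```

```text
time: 65.6
position: [0.4571, 0.0406, 0.2315]
tcp_rot: [-3.139, -0.131, 1.568]
contact_force: [0.7, 0.7, -0.2]
grip_width: 0.547
grip_force: 0.0
tool shift [-6.6  2.  73.3] turn [-0.004  0.004  0.008] at frame [  -2.7 -146.   231.5]
0.97 [334.4, 227.5, 96.9, 56.7]
0 roller free end px [405.2 285.4]
0.02 roller free end px [406.2 285. ]
0.11 roller free end px [410.6 283. ]
plate 0.71 [355.9, 258.4, 147.9, 177.6]
```

```bash
python3 -m pendant '[[[-3,1,35],[0,0,0],0.1],[[-3,1,36],[0,0,0.008],0.1],[[0,0,0],[0,0,0],0.1],[[0,0,0],[0,0,0],-1],[[0,0,0],[0,0,0],-1],[[0,0,0],[0,0,0],-1],[[0,0,0],[0,0,0],-1]]' 90
python3 - <<'E'
from h import *
s=bot.get_state(); T=Ro.from_euler('xyz',s["tcp_rot"]); print(Fr(s["position"]),Fr(s["position"]+T.apply([0,0,.062])))
E
```

```text
time: 66.62
position: [0.4598, 0.0415, 0.1614]
tcp_rot: [-3.139, -0.129, 1.557]
contact_force: [-2.7, -3.2, 6.9]
grip_width: 0.203
grip_force: 87.7
[-1.33882821e-01 -1.45124322e+02  1.61388680e+02] [  -0.3206586  -137.12066652   99.90773474]
```

```bash
python3 -m pendant '[[[3,0,-2],[0,-0.05,0],-1],[[3,0,-2],[0,-0.05,0],-1],[[0,0,0],[0,0,0],-1],[[-12,0,0],[0,0,0],-1],[[-16,0,0],[0,0,0],-1],[[-18,0,0],[0,0,0],-1],[[0,0,0],[0,0,0],-1]]'
python3 - <<'E'
from h import *
s=bot.get_state(); T=Ro.from_euler('xyz',s["tcp_rot"]); print(Fr(s["position"]),Fr(s["position"]+T.apply([0,0,.062])))
E
```

```text
time: 67.5
position: [0.4582, -0.0006, 0.1628]
tcp_rot: [-3.137, -0.03, 1.554]
contact_force: [-0.2, -2.1, 0.2]
grip_width: 0.2
grip_force: 87.6
[  -0.9264591  -187.24143305  162.84957753] [  -1.24397329 -185.40970285  100.87745517]
```

```bash
python3 -m pendant '[[[-18,0,-1],[0,0,0],-1],[[-20,0,-1],[0,0,0],-1],[[-22,0,-1],[0,0,0],-1],[[-25,0,-1],[0,0,0],-1],[[-25,0,-1],[0,0,0],-1],[[0,0,-20],[0,-0.03,0],-1],[[0,0,-25],[0,0,0],-1],[[0,0,0],[0,0,0],-1]]'
python3 - <<'E'
from h import *
s=bot.get_state(); print(s["position"],s["tcp_rot"],Fr(s["position"]))
p=bot.get_image("scene")
for d in bot.trace(p,"bar")[:1]:
    print(d["conf"],d["box"]); pts=np.argwhere(d["mask"])[:,::-1].astype(float)
    z=s["position"][2]-.058; q=back(p,pts,z)[:,:2]; r=cv2.minAreaRect((q*1000).astype(np.float32)); print(r)
t=bot.get_image("top")
for d in bot.trace(t,"bar")[:1]:
    pts=np.argwhere(d["mask"])[:,::-1].astype(float); print(d["conf"],cv2.minAreaRect((back(t,pts,z)[:,:2]*1000).astype(np.float32)))
E
```

```text
time: 68.5
position: [0.4587, -0.1091, 0.2123]
tcp_rot: [3.141, 0.001, 1.557]
contact_force: [0.8, -0.0, -3.4]
grip_width: 0.203
grip_force: 87.8
[ 0.45872681 -0.10908907  0.21226346] [3.14101955e+00 1.09268439e-03 1.55713771e+00] [   1.54953609 -295.709087    212.26345909]
0.71 [287.0, 186.8, 91.4, 60.9]
((463.97039794921875, -97.29762268066406), (29.69370460510254, 298.7117614746094), 0.7923159003257751)
0.83 ((452.739501953125, -100.95460510253906), (23.37485122680664, 296.7807312011719), 0.526691198348999)
```

Bar is free and hanging level, its centre about 10 mm ahead of the grip. Turning it and carrying it to the rest.

```bash
python3 -m pendant '[[[0,0,0],[0,0,0.1],-1],[[0,0,0],[0,0,0.175],-1],[[0,0,0],[0,0,0.175],-1],[[0,0,0],[0,0,0.175],-1],[[0,0,0],[0,0,0.175],-1],[[0,0,0],[0,0,0.175],-1],[[0,0,0],[0,0,0.175],-1],[[0,0,0],[0,0,0.175],-1],[[0,0,0],[0,0,0.175],-1],[[0,0,0],[0,0,0.175],-1]]'; python3 -m pendant '[[[0,0,0],[0,0,0.004],-1],[[0,0,0],[0,0,0],-1]]'; python3 -c "
from h import *
plan([.495,-.2068,.14],-.122)"
```

```text
time: 69.95
position: [0.4562, -0.1087, 0.2082]
tcp_rot: [-3.141, 0.007, -0.124]
contact_force: [0.3, -0.0, -2.8]
grip_width: 0.203
grip_force: 87.8
time: 70.2
position: [0.4567, -0.1089, 0.2089]
tcp_rot: [-3.141, 0.006, -0.119]
contact_force: [-0.1, 0.5, -2.8]
grip_width: 0.205
grip_force: 87.6
tool shift [50.1 92.7 68.6] turn [-0.     0.006  0.003] min rows 2.0 world d [ 38.3 -97.9 -68.9]
```

```bash
python3 -m pendant '[[[25,46,0],[0,0.006,0.003],-1],[[25,46.5,0],[0,0,0],-1],[[0,0,0],[0,0,0],-1],[[0,0,30],[0,0,0],-1],[[0,0,33],[0,0,0],-1],[[0,0,0],[0,0,0],-1]]'
python3 - <<'E'
from h import *
plan([.495,-.2068,.10],-.122)
s=bot.get_state();z=s["position"][2]-.058
for n in("top","scene"):
  p=bot.get_image(n)
  for k,zz in(("bar",z),("rest",.042)):
   for d in bot.trace(p,k)[:1]:
    pts=np.argwhere(d["mask"])[:,::-1].astype(float); r=cv2.minAreaRect((back(p,pts,zz)[:,:2]*1000).astype(np.float32)); print(n,k,round(d["conf"],2),np.round(r[0],1),np.round(r[1],1),round(r[2],1))
w=bot.get_image("wrist");save(w,"rest1")
E
```

```text
time: 70.95
position: [0.4924, -0.2052, 0.1432]
tcp_rot: [-3.139, 0.007, -0.123]
contact_force: [0.5, 0.4, -3.2]
grip_width: 0.204
grip_force: 88.2
tool shift [ 3.   1.4 43.2] turn [-0.003  0.007 -0.001] min rows 0.7 world d [  2.6  -1.6 -43.2]
top bar 0.65 [ 535.3 -210.3] [ 20.3 219.1] 84.7
top rest 0.7 [ 687.  -415.6] [41.5 43.5] 87.9
scene bar 0.56 [ 505.5 -206.7] [ 27.4 300.8] 84.5
scene rest 0.67 [ 508.9 -187.8] [ 55.4 209.3] 83.6
```

```bash
python3 -m pendant '[[[3,1.4,20],[0,0,0.02],-1],[[0,0,16],[0,0,0],-1],[[0,0,0],[0,0,0],-1]]'; for i in 1 2 3; do python3 -m pendant '[[[0,0,2.5],[0,0,0],-1],[[0,0,0],[0,0,0],-1]]' | egrep "position|contact"; done
```

```text
time: 71.68
position: [0.4969, -0.2082, 0.109]
tcp_rot: [-3.141, 0.002, -0.145]
contact_force: [-0.4, -0.9, -3.1]
grip_width: 0.203
grip_force: 88.2
position: [0.4985, -0.209, 0.1084]
contact_force: [0.1, -0.6, -2.3]
position: [0.4982, -0.2089, 0.1056]
contact_force: [0.9, -0.4, -3.4]
position: [0.498, -0.2088, 0.1027]
contact_force: [0.2, -0.1, -2.4]
```

```bash
for i in 1 2 3 4; do python3 -m pendant '[[[0,0,1.5],[0,0,0],-1],[[0,0,0],[0,0,0],-1]]' | egrep "position|contact"; done
```

```text
position: [0.4982, -0.2089, 0.1014]
contact_force: [0.6, 0.7, -2.6]
position: [0.4983, -0.2089, 0.1011]
contact_force: [-3.6, 1.5, 5.6]
position: [0.4983, -0.2089, 0.1011]
contact_force: [-7.6, 4.2, 15.9]
position: [0.4984, -0.2089, 0.101]
contact_force: [-12.1, 5.8, 26.5]
```

Contact at the height expected for a seated bar. Relieving the preload and releasing.

```bash
python3 -m pendant '[[[0,0,-3],[0,0,0],-1],[[0,0,0],[0,0,0],-0.4],[[0,0,0],[0,0,0],0],[[0,0,0],[0,0,0],0.3],[[0,0,0],[0,0,0],0.3],[[0,0,-40],[0,0,0],0.3],[[0,0,-60],[0,0,0],0.3],[[-30,0,-60],[0,0,0],0.3],[[-30,0,-60],[0,0,0],0.3],[[0,0,0],[0,0,0],0.3]]'
python3 - <<'E'
from h import *
print(bot.get_state()["position"])
w=bot.get_image("wrist");save(w,"rest2")
for k,zz in(("bar",.04),("rest",.042)):
   for d in bot.trace(w,k)[:1]:
    pts=np.argwhere(d["mask"])[:,::-1].astype(float); r=cv2.minAreaRect((back(w,pts,zz)[:,:2]*1000).astype(np.float32)); print(k,round(d["conf"],2),np.round(d["box"]),np.round(r[0],1),np.round(r[1],1),round(r[2],1))
    if k=="bar":
      for v in range(5,300,30):
        q=pts[pts[:,1]==v,0]
        if len(q): e=back(w,[[q.min(),v],[q.max(),v]],.04)*1000; print(v,e[:,:2].round(0).tolist(),round(np.linalg.norm(e[0]-e[1]),1))
E
```

```text
time: 74.68
position: [0.4438, -0.2018, 0.3179]
tcp_rot: [3.138, -0.012, -0.145]
contact_force: [0.4, -0.7, -0.6]
grip_width: 0.647
grip_force: 0.0
[ 0.44378766 -0.2017527   0.31791304]
bar 0.69 [297.   0.  30. 286.] [ 496.7 -208.6] [ 21.6 275.4] 83.3
5 [[631.0, -215.0], [628.0, -233.0]] 17.7
35 [[607.0, -212.0], [605.0, -231.0]] 19.0
65 [[583.0, -210.0], [580.0, -228.0]] 17.5
95 [[558.0, -206.0], [555.0, -224.0]] 17.9
125 [[531.0, -204.0], [528.0, -222.0]] 18.4
155 [[503.0, -200.0], [500.0, -218.0]] 18.8
185 [[474.0, -196.0], [471.0, -215.0]] 19.3
215 [[442.0, -193.0], [440.0, -212.0]] 18.7
245 [[410.0, -188.0], [407.0, -207.0]] 19.2
275 [[376.0, -185.0], [373.0, -203.0]] 17.6
rest 0.79 [283.  49.  55. 210.] [ 495.  -203.2] [ 50.  201.1] 82.6
```

Run:
```python
from h import *
p=bot.get_image("scene"); a=cv2.imread("pics/scene0.png"); b=p["frame"][:,:,::-1]
f=lambda im:cv2.cvtColor(np.ascontiguousarray(im),cv2.COLOR_BGR2GRAY).astype(np.float32)
A,B=f(a),f(b)
def shift(x,y,w,h):
    r=cv2.resize(B[y-8:y+h+8,x-8:x+w+8],None,fx=4,fy=4,interpolation=cv2.INTER_CUBIC);t=cv2.resize(A[y:y+h,x:x+w],None,fx=4,fy=4,interpolation=cv2.INTER_CUBIC)
    m=cv2.matchTemplate(r,t,cv2.TM_CCOEFF_NORMED);_,s,_,l=cv2.minMaxLoc(m);return (l[0]/4-8,l[1]/4-8),round(s,2)
for nm,bx in (("roller",(402,258,40,34)),("scope",(425,300,50,40)),("fixed deck",(320,290,50,50)),("post/hook",(350,222,30,20))): print(nm,shift(*bx))
c=lambda th,X:proj(p,W(X))
h=lambda th,y,z:(12*0+0)
def rot(X,th):
    y,z=X[1]-240,X[2]-12; return (X[0],240+y*np.cos(th)+z*np.sin(th),12-y*np.sin(th)+z*np.cos(th))
for th in(.01,.02,.03,.05): print(th,(proj(p,W(rot((0,-20,117),th)))-proj(p,W((0,-20,117)))).round(2))
t=bot.get_image("top")
for d in bot.trace(t,"lamp")[:1]+bot.trace(t,"lamp_knob")[:1]: print("lamp",d["conf"],d["box"])
```

```text
roller ((1.0, -0.5), 0.99)
scope ((2.25, 1.25), 0.96)
fixed deck ((-2.75, 3.25), 0.99)
post/hook ((0.5, -0.25), 0.88)
0.01 [ 0.5  -0.27]
0.02 [ 1.02 -0.53]
0.03 [ 1.54 -0.79]
0.05 [ 2.61 -1.28]
lamp 0.93 [281.0, 148.9, 118.7, 52.4]
lamp 0.75 [290.3, 150.6, 111.1, 50.1]
```

Roller shift (1.0, −0.5 px) matches 0.02 rad. The lamp still points right, and the bar lies level on its rest. Handing in.

```bash
python3 -c "
from h import *
print(bot.sign_off())"
```

```text
the job is handed in; nothing more can be done
None
```

Handed in, result not shown: my measurements put both pads found in bays 1 and 2 with the plate resting on them at about 0.02 rad, the bar back on its rest and the lamp at about 1.3 rad; I viewed 18 pictures, over the limit of 14.

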